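# Refit the spring-loaded roller in the bench conveyor

## Task

Take the spare spring-loaded roller out of its blue cradle and fit it in the empty middle place of the short roller conveyor: press its sprung pin in against one orange end cup, bring the other pin in line with the other cup, and let the spring hold the roller level with a pin in each cup. Work gently, never forcing the roller hard against the conveyor or driving the spring to its stop, then let go and leave everything else where it is.

Things in the scene. Friction and masses are not known exactly. Their poses are not given: they have to be found in the camera images.
- roller_mid (a point): Centre of the spare roller: aluminium cylinder 32 mm diameter, 130 mm long, about 0.35 kg, lying level in the V-notches of the blue cradle, axis about 60 mm above the bench. Its axis is the point's y axis, the end with the red band and brass sprung pin at +y. It is round about y, so x and z mean nothing. Balance point within 4 mm of the centre.
- roller: The same roller with its pins, origin and axes as roller_mid. Both pins are 10 mm in diameter with domed tips: the brass sprung pin's tip is at y = +99 mm when free, the dark steel fixed pin's tip at y = -83 mm (182 mm tip to tip). To dip the sprung pin between the plates while the other end stays above the opposite plate, the roller has to be tilted about 14 degrees.
- plunger (a joint): How far the brass sprung pin is pushed into the roller, m: 0 free, 0.018 at its hard stop. The spring pushes back with about 4 N at the start, rising 0.35 N per mm to about 10 N at the stop; it is damped, so it moves out slowly. Seated in the conveyor it is pressed in about 6 mm; to bring the other pin inside the mouth of its cup it must be pressed in at least 13 mm.
- seat (a point): Middle of the conveyor's empty place, 90 mm above the bench, at the height of the cups' centres; y runs along the roller axis from cup to cup, z is up. The cups lie on this axis in x and z, but the pair of cups is clamped up to 12 mm to either side of this point along y: that offset is not measured and has to be felt or seen.
- conveyor: Fixed roller conveyor; origin on the bench under seat, same axes. Two like orange end cups face each other (the roller fits either way round): blind sockets 15 mm wide inside, 7 mm deep, mouths 162 mm apart, bottoms 176 mm apart; their dark plates' tops are 12 mm above seat. Fitted 32 mm rollers at x = +-90 mm, rails at y = +-116 mm, both at most 16 mm above seat; bar 36 mm below seat.
- cradle: Blue plastic cradle, fixed to the bench, base 100 x 130 x 8 mm, y along the roller, origin under its centre. Its two V-notches carry the roller from 43 to 57 mm either side of the cradle's centre; between them there is free room for fingers down to the base.
- carton: Bystander: cardboard box 90 x 120 x 60 mm, origin under its centre.
- small_bin: Bystander: open blue bin 150 x 100 x 70 mm, origin under its centre.
- spanner: Bystander: steel spanner 160 mm long, lying flat along its x axis.
- grease_jar: Bystander: white jar with red cap, 60 mm diameter, 70 mm high, origin under its centre.
- bearing: Bystander: steel ring 44 mm diameter, 14 mm high, lying flat.
- plain_roller: Bystander: grey plastic roller without pins, 32 mm diameter, 100 mm high, standing on end.

How it is judged:
By the outcome, as a careful person would: the job done as asked, in the order asked, and still so for the second after the job is handed in, with the robot touching nothing.
It also fails if it takes over 72 s, if anything falls off the work surface, if the arm or the gripper's body presses on something with over 40 N, if the wrist force passes 120 N, or if a joint passes its speed limit or range.

## Robot

A 6-joint arm with a two-finger parallel gripper is mounted at the origin on the work surface. World frame = base frame: x ahead of the robot, y to its left, z up, the work surface at z = 0. Lengths are in m, angles in rad, forces in N, time in s.
With the tool pointing down it reaches from about 0.375 to 0.9 m from the base axis. Payload 3.1 kg.
Tool frame: the origin (TCP) lies midway between the tips of the shut fingers; the grasp point (between the pads) lies pinch_z behind it (pinch_z is the distance from the TCP to the grasp point, in m); y points along the fingers, z is the direction in which the jaws open and shut, and the axes are right-handed (so a half turn about y gives the same grasp; the last joint's range is limited). The gripper opens to 87 mm and grips with 3 to 60 N. Pads are 19 mm wide; open, the fingers measure 117 mm over their backs; the gripper's body (75 mm by 190 mm) begins 51 mm behind the grasp point.
Start: joints at [1.058, 0.527, 1.433, -0, 1.181, -0.178], TCP at [0.205, 0.59, 0.223] pointing down, gripper open.
Joint ranges: [-3.08, 3.08], [-0.75, 2.2], [0.22, 2.44], [-1.43, 4.57], [0, 2.65], [-2.85, 2.85]. Speed limits (rad/s): [2.79, 2.79, 3.14, 3.14, 3.14, 3.14].

## Interface

Orientations are given as a unit quaternion [x, y, z, w].
In Python, from rig import get_obs, camera, hand_in, pinch_z gives the robot as it stands. The module is installed in compiled form; this text tells all that it offers.
- The arm moves only by the tool arm_command, never from a script. Its argument "plan" is a list of rows, each a list of 2 entries, a list of its own where there are three numbers: the shift along the world's x, y, z in units of 25 mm (1.0 is 25 mm), then the turn about the world's z in units of 5 degrees (1.0 is 5 degrees). A call has 1 to 5 rows; each row is the pose to reach, as a shift and turn from the pose commanded when the call began; what a row does not reach only later rows make up. A row lasts 1/10 s, in which the tool goes at most 50 mm and 8.59 degrees, less where a joint would pass 70% of its speed; a pose out of reach is approached as far as the arm can. A call with a gripper value outside its range is refused whole. "fingers" is the opening, from -1 (shut) to 1 (fully open), set as the call begins (left out, the last holds). The fingers move at their own pace and stop on an object; "force" is the grip in N (left out, the last holds). Time passes only in rows, so rows that repeat a pose let the fingers close. It gives the time, the measured TCP pose, the force and the opening at its end, in the units of the state.
- get_obs(): the state, without advancing time (a new reading comes with each control period).
- camera(name): name is "scene" or "top"; returns a dict with "pixels" (384x512x3 uint8, red, green, blue), "camera_matrix" (3x3 intrinsics, pixels), "R" (3x3) and "t" (3): a world point X has camera coordinates R X + t. Camera axes: x right, y down, z forward; pixel columns grow to the right and rows downward; lengths in m; the calibration is good to about 2 mm. A picture is of the moment at which its call begins. There is no depth.
- hand_in(): hands the job in, once; it reports no verdict.
The state is a dict: "time": time; "q": joint angles; "joint_velocities": joint speeds; "joint_torque": joint torques, N m; "position": TCP position; "tool_rot": TCP orientation; "ft_force": force on the tool from outside, world axes, zero at the start; "moment": the same for the moment, N m; "grip_width": finger opening in m.
Only numpy, scipy, OpenCV 4.12 (cv2) and the standard library are available. Lean on these libraries where they do the work, as an engineer would, in place of code of your own. Each camera call takes 0.05 s, during which the arm holds its last target.

## Working session

There is one attempt and no reset: what is moved stays moved. The work goes in short steps, Python scripts to look and compute and a tool call to move; the robot and the scene stay as the last step left them, time stands still between calls to the robot, and variables do not carry over. Pictures are saved under pics/ and viewed, and the job is handed in when it is done.

Besides the shell and the picture viewer there is one more tool, called after "Call:" as name(argument=value, ...) on one line, values as JSON. arm_command: Moves the arm, as the interface text tells. Its arguments: {"type":"object","properties":{"plan":{"type":"array"},"fingers":{"type":"number"},"force":{"type":"number"}},"required":["plan"]}

```bash
mkdir -p pics; python3 - <<'E'
from rig import get_obs,camera,pinch_z
import cv2,numpy as np
print(pinch_z); print(get_obs())
for n in("scene","top"):
    c=camera(n); cv2.imwrite(f"pics/{n}0.png",cv2.resize(c["pixels"][:,:,::-1],(800,600),interpolation=cv2.INTER_CUBIC)); print(n,c["camera_matrix"],c["R"],c["t"])
    np.savez(f"{n}0.npz",**c)
E
```

```text
0.0187
{'time': 0.0, 'q': array([ 1.05850060e+00,  5.28440748e-01,  1.43392321e+00, -7.77159913e-06,
        1.18135680e+00, -1.78473624e-01]), 'joint_velocities': array([ 1.09805047e-03, -6.07770494e-04,  1.36052762e-03, -3.85162346e-04,
        7.27941268e-05,  6.82553250e-04]), 'joint_torque': array([-3.53522619e-04, -4.40043819e+01, -1.76588559e+01,  6.33081933e-02,
        5.83057653e-02, -1.45943736e-04]), 'position': array([0.20437914, 0.58986357, 0.22158058]), 'tool_rot': array([ 0.69798848, -0.11772793,  0.11722325, -0.69657083]), 'ft_force': array([ 0.40459226,  0.2596393 , -0.72032671]), 'moment': array([ 0.00169902,  0.02802671, -0.00025085]), 'grip_width': 0.08683852525753848}
scene [[403.01973643   0.         252.1671447 ]
 [  0.         403.01973643 191.68528248]
 [  0.           0.           1.        ]] [[ 0.70921825  0.70472543 -0.01927551]
 [ 0.43251729 -0.45654061 -0.77749564]
 [-0.556721    0.5430771  -0.62859287]] [-0.45427479 -0.17828859  1.65955192]
top [[352.96106091   0.         260.41295771]
 [  0.         352.96106091 188.06236893]
 [  0.           0.           1.        ]] [[ 0.01211142 -0.99984617  0.01268627]
 [-0.98132167 -0.01432114 -0.19184024]
 [ 0.19199241 -0.01012586 -0.98134417]] [-0.02247389  0.6179022   1.09427682]
```

View pics/scene0.png

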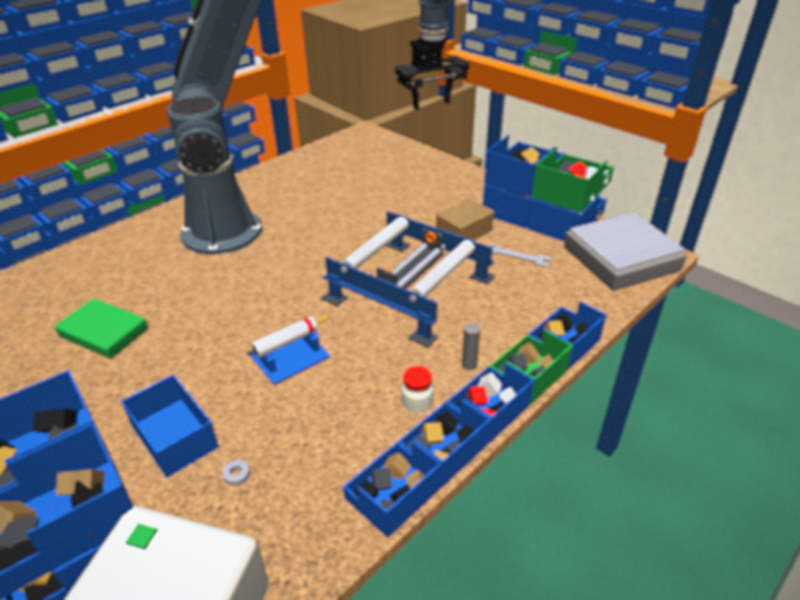

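View pics/top0.png

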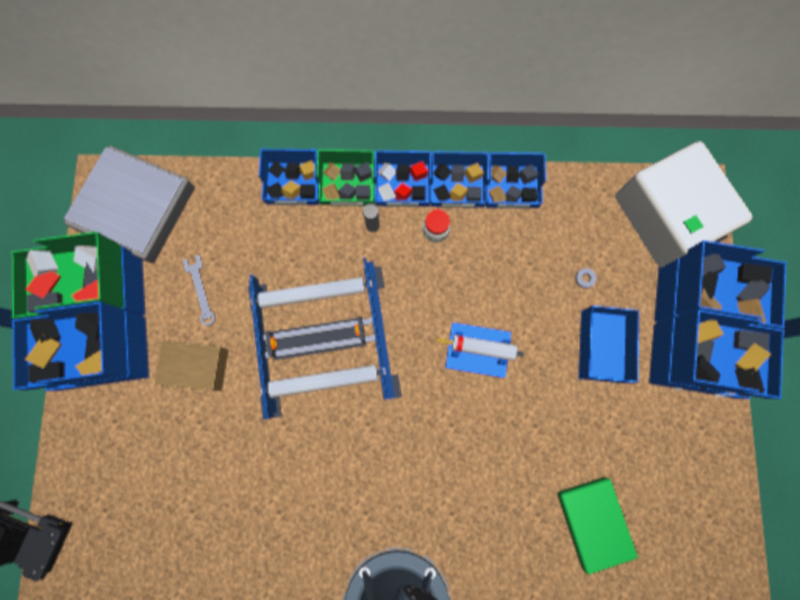

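```bash
python3 - <<'E'
import cv2,numpy as np
t=np.load("top0.npz")["pixels"][:,:,::-1]; s=np.load("scene0.npz")["pixels"][:,:,::-1]
def crop(im,x,y,w,h,n,k): cv2.imwrite("pics/"+n,cv2.resize(im[y:y+h,x:x+w],None,fx=k,fy=k,interpolation=cv2.INTER_CUBIC))
crop(t,155,160,100,112,"c1.png",5)   # top conveyor
crop(t,275,195,75,55,"c2.png",10)
crop(s,200,130,120,95,"c3.png",6)
crop(s,150,190,75,60,"c4.png",10)
E
```

```text
(no output)
```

View pics/c1.png

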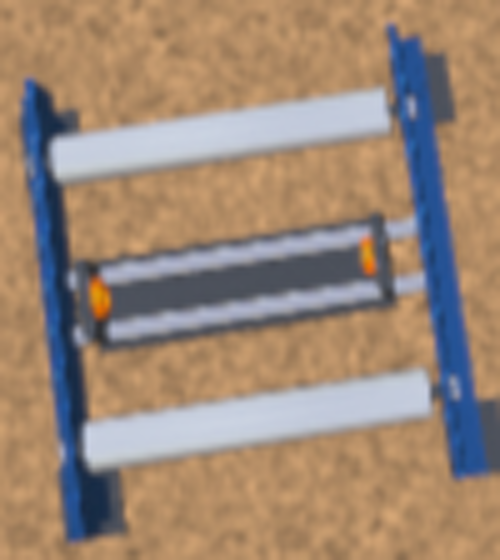

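View pics/c2.png

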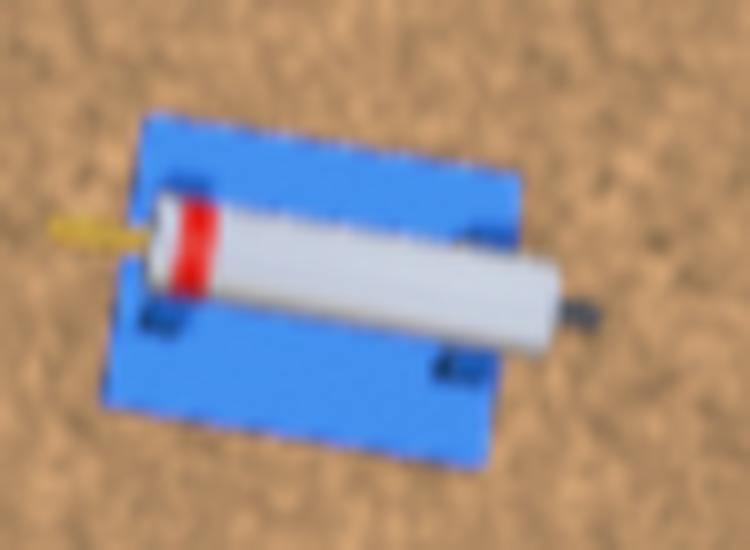

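View pics/c3.png

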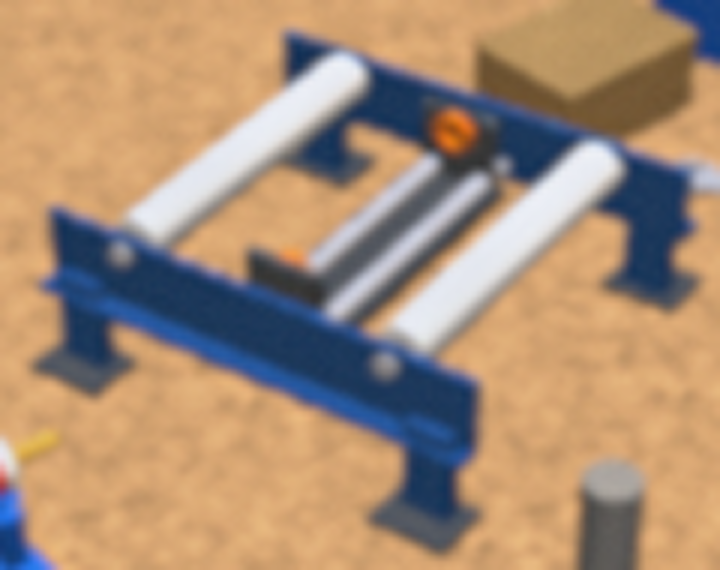

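View pics/c4.png

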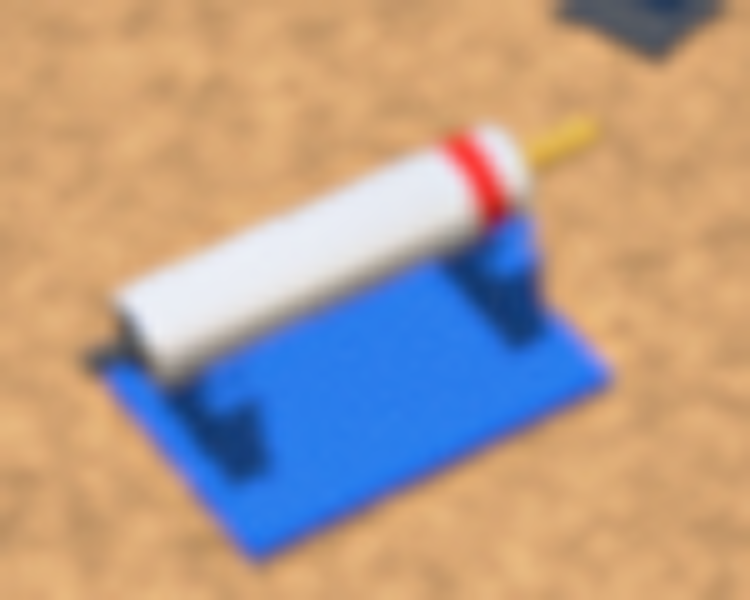

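```bash
cat > h.py <<'E'
import numpy as np,cv2
C={n:np.load(n+"0.npz") for n in("scene","top")}
def bp(n,u,v,z):
    c=C[n];d=c["R"].T@np.linalg.solve(c["camera_matrix"],[u,v,1.]);o=-c["R"].T@c["t"]
    return o+d*(z-o[2])/d[2]
def pj(n,X):
    c=C[n];p=c["camera_matrix"]@(c["R"]@np.asarray(X,float)+c["t"]);return p[:2]/p[2]
def cr(u,v,x0,y0,k): return (u+.5)/k-.5+x0,(v+.5)/k-.5+y0
E
python3 - <<'E'
from h import *
np.set_printoptions(precision=4,suppress=True)
f=lambda u,v,z:bp("top",*cr(u,v,155,160,5),z)
print("cam",-C["top"]["R"].T@C["top"]["t"])
UL,UR,LL,LR=f(53.5,162,.09),f(387,110,.09),f(87.5,447,.09),f(430.5,391.5,.09)
print(UL,UR,LL,LR); 
for a,b in((UL,UR),(LL,LR)): d=a-b; print("len",np.linalg.norm(d),"yaw of y axis",np.degrees(np.arctan2(-d[0],d[1])))
print("sep", (UL+UR-LL-LR)/2, "mid",(UL+UR+LL+LR)/4)
pl,pr=f(82,305,.102),f(388,258,.102); print("plates outer",pl,pr,np.linalg.norm(pl-pr),(pl+pr)/2)
print("rail inner/outer L,R top z.106", f(48,300,.106),f(425,240,.106))
print("cups", f(98,297,.09),f(369,255,.09))
g=lambda u,v,z:bp("top",*cr(u,v,275,195,10),z)
for nm,u,v in(("brass tip",48,229),("steel tip",602,316),("bodyL",155,242),("bodyR",553,309),("red",193,248)):
    print(nm,g(u,v,.06))
E
```

```text
cam [ 0.3965 -0.0025  1.1927]
[0.5952 0.287  0.09  ] [0.632 0.077 0.09 ] [0.4177 0.2549 0.09  ] [0.4542 0.0452 0.09  ]
len 0.21318742598735815 yaw of y axis 9.935824231486595
len 0.2128277750001831 yaw of y axis 9.86740575773733
sep [0.1776 0.032  0.    ] mid [0.5248 0.166  0.09  ]
plates outer [0.5037 0.2606 0.102 ] [0.5354 0.0729 0.102 ] 0.19036111414825488 [0.5196 0.1668 0.102 ]
rail inner/outer L,R top z.106 [0.5061 0.2807 0.106 ] [0.5465 0.05   0.106 ]
cups [0.51   0.2539 0.09  ] [0.5387 0.0857 0.09  ]
brass tip [ 0.5226 -0.0764  0.06  ]
steel tip [ 0.497  -0.2544  0.06  ]
bodyL [ 0.5189 -0.1108  0.06  ]
bodyR [ 0.4991 -0.2387  0.06  ]
red [ 0.5171 -0.1231  0.06  ]
```

```bash
cat > fit.py <<'E'
from h import *
def ov(n,segs,x0,y0,w,h,k,out,pix=None):
    im=(pix if pix is not None else C[n]["pixels"])[:,:,::-1]
    im=cv2.resize(im[y0:y0+h,x0:x0+w],None,fx=k,fy=k,interpolation=cv2.INTER_CUBIC)
    for a,b,col in segs:
        p=[tuple(int(round(q)) for q in ((pj(n,X)-[x0,y0]+.5)*k-.5)) for X in(a,b)]
        cv2.line(im,p[0],p[1],col,1,cv2.LINE_AA)
    cv2.imwrite("pics/"+out,im)
def Tf(x,y,yaw):
    c,s=np.cos(np.radians(yaw)),np.sin(np.radians(yaw))
    return lambda p:np.array([x+c*p[0]-s*p[1],y+s*p[0]+c*p[1],p[2]])
def circ(T,y,r,z0,col,N=24,x0=0):
    a=np.linspace(0,2*np.pi,N+1);P=[T([x0+r*np.cos(t),y,z0+r*np.sin(t)]) for t in a]
    return [(P[i],P[i+1],col) for i in range(N)]
def roller(x,y,yaw,z=.06):
    T=Tf(x,y,yaw);G=(0,255,0)
    return circ(T,.065,.016,z,G)+circ(T,-.065,.016,z,G)+circ(T,.099,.002,z,G)+circ(T,-.083,.002,z,G)+[(T([0,-.083,z]),T([0,.099,z]),(255,0,255))]
def conv(x,y,yaw,d):
    T=Tf(x,y,yaw);G=(0,255,0);S=[]
    for xx in(-.09,.09):
        for yy in(-.1065,.1065): S+=circ(T,yy,.016,.09,G,x0=xx)
    for s in(-1,1):
        S+=circ(T,d+s*.081,.0075,.09,(255,0,255))
        S+=[(T([-.025,d+s*.081,.102]),T([.025,d+s*.081,.102]),(255,255,0))]
        S+=[(T([-.2,s*.116,.106]),T([.2,s*.116,.106]),(0,0,255))]
    S+=[(T([0,-.1,.09]),T([0,.1,.09]),(255,0,255))]
    return S
E
python3 - <<'E'
from fit import *
r=roller(.5085,-.1745,-8.5)
ov("top",r,275,195,75,55,10,"o1.png"); ov("scene",r,150,190,75,60,10,"o2.png")
c=conv(.5248,.166,9.9,.004)
ov("top",c,155,160,100,112,5,"o3.png"); ov("scene",c,200,130,120,95,6,"o4.png")
E
```

```text
(no output)
```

View pics/o1.png

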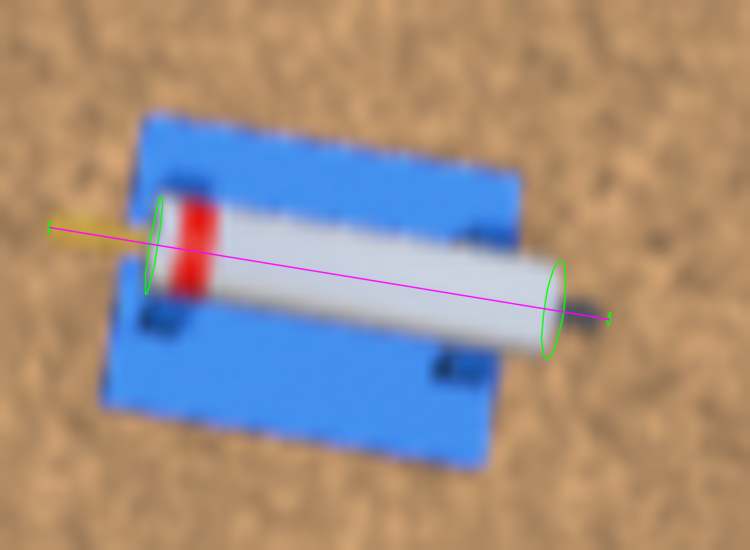

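View pics/o2.png

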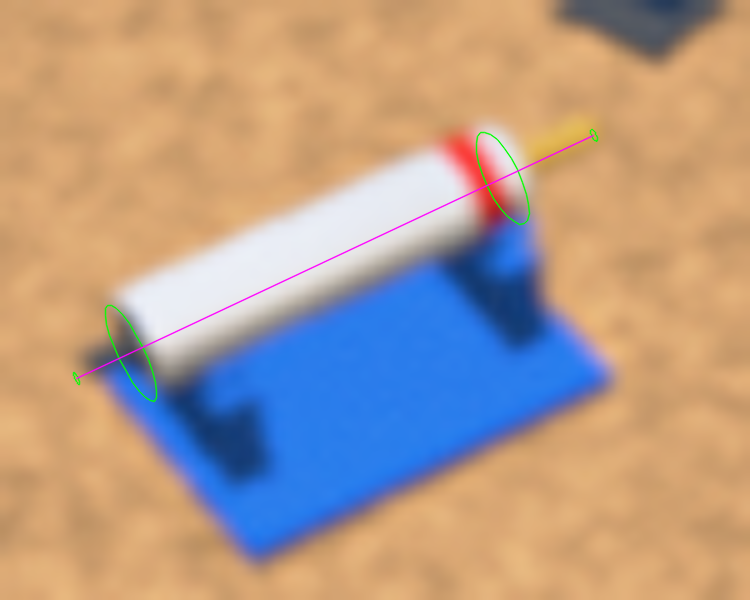

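View pics/o3.png

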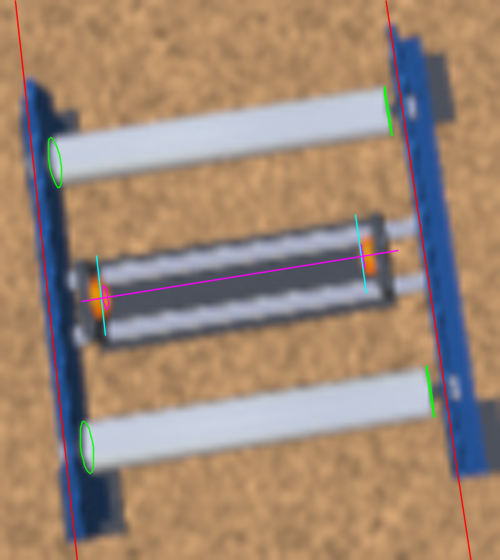

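View pics/o4.png

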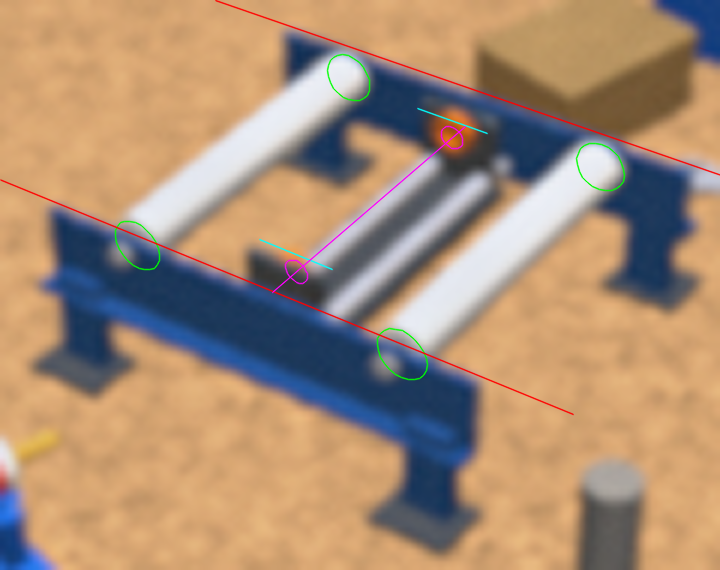

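```bash
python3 - <<'E'
from fit import *
c=conv(.5248,.166,9.9,.004)
import cv2
for nm,args in(("p1",("top",167,205,28,28,14)),("p2",("top",218,198,28,28,14)),("p3",("scene",262,140,28,28,14)),("p4",("scene",236,166,28,28,14))):
    n,x,y,w,h,k=args
    ov(n,[],x,y,w,h,k,nm+"a.png"); ov(n,c,x,y,w,h,k,nm+"b.png")
I=[np.hstack([cv2.imread(f"pics/p{i}a.png"),cv2.imread(f"pics/p{i}b.png")]) for i in(1,2,3,4)]
cv2.imwrite("pics/pt.png",cv2.resize(np.vstack(I[:2]),(600,600)));cv2.imwrite("pics/ps.png",cv2.resize(np.vstack(I[2:]),(600,600)))
E
```

```text
(no output)
```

View pics/pt.png

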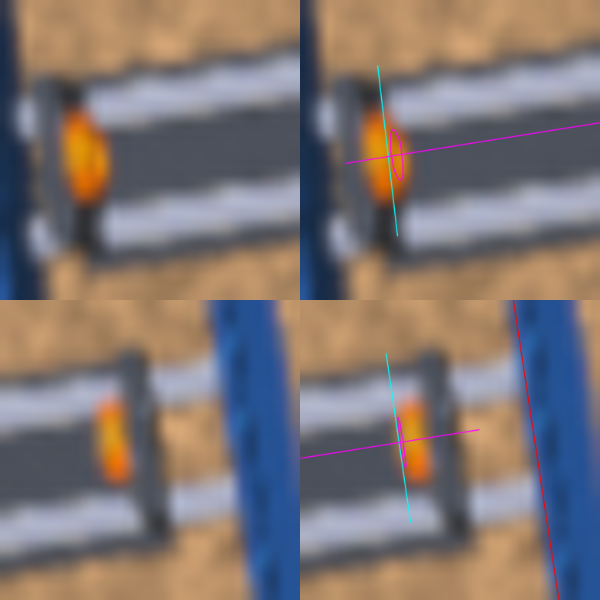

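View pics/ps.png

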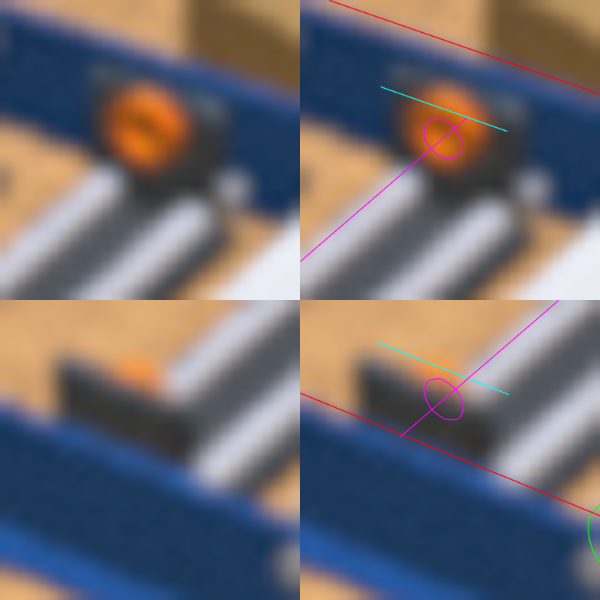

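```bash
cat > st.py <<'E'
from rig import get_obs
import numpy as np
from scipy.spatial.transform import Rotation as R
np.set_printoptions(precision=4,suppress=True)
o=get_obs();M=R.from_quat(o["tool_rot"]).as_matrix()
y=(np.degrees(np.arctan2(M[1,2],M[0,2]))+90)%180-90
print("t",o["time"],"pos",o["position"],"F",o["ft_force"],"M",o["moment"],"w",o["grip_width"],"jawyaw",y,"q",o["q"])
E
python3 st.py; python3 -c "
from rig import get_obs
from scipy.spatial.transform import Rotation as R
print(R.from_quat(get_obs()['tool_rot']).as_matrix())"
```

```text
t 0.1 pos [0.2044 0.5899 0.2217] F [-0.1992  0.104  -0.1881] M [-0.0217  0.0127  0.0171] w 0.08687364605364174 jawyaw 70.8755001040937 q [ 1.0585  0.5284  1.4338  0.      1.1814 -0.1785]
[[ 9.44808622e-01 -9.67242682e-04  3.27621325e-01]
 [-3.27622560e-01 -1.70307137e-03  9.44807154e-01]
 [-3.55895307e-04 -9.99998082e-01 -1.92596704e-03]]
```

Call:
arm_command(plan=[[[0.9,-1.7,0],-0.8],[[1.8,-3.4,0],-1.6],[[2.8,-5.1,0],-2.5],[[3.7,-6.8,0],-3.4],[[4.6,-8.5,0],-4.4]], fingers=1, force=5)

```text
time: 0.6
position: [0.3201, 0.3762, 0.2223]
tool_rot: [0.662, -0.249, 0.249, -0.662]
ft_force: [1.2, -0.6, -0.5]
grip_width: 0.0872
```

Call:
arm_command(plan=[[[0.8,-1.7,0],-0.9],[[1.6,-3.5,0],-1.8],[[2.4,-5.3,0],-2.7],[[3.2,-7.1,0],-3.6],[[4,-8.9,0],-4.6]])

```text
time: 1.1
position: [0.42, 0.1536, 0.2225]
tool_rot: [0.599, -0.376, 0.376, -0.599]
ft_force: [1.2, 0.2, -0.7]
grip_width: 0.087
```

Call:
arm_command(plan=[[[0.7,-1.8,0],-0.9],[[1.4,-3.6,0],-1.8],[[2,-5.4,0],-2.7],[[2.6,-7.2,0],-3.6],[[3,-9,-0.4],-4.5]])

```text
time: 1.6
position: [0.4964, -0.072, 0.2133]
tool_rot: [-0.513, 0.485, -0.487, 0.514]
ft_force: [0.9, 0.4, 0.6]
grip_width: 0.0871
```

```bash
python3 st.py
```

```text
t 1.6 pos [ 0.4964 -0.072   0.2133] F [0.8928 0.437  0.6196] M [-0.0497  0.0516  0.0306] w 0.08714683991898019 jawyaw 3.1660616817903815 q [-0.3673  0.3737  1.7501  0.0003  1.0142 -0.4227]
```

Call:
arm_command(plan=[[[0.1,-1.5,-0.5],-0.6],[[0.2,-3,-1],-1.2],[[0.3,-4.3,-1.5],-1.8],[[0.35,-5.1,-2],-2.3],[[0.35,-5.1,-2.5],-2.3]])

```text
time: 2.1
position: [0.504, -0.2, 0.1493]
tool_rot: [0.462, -0.534, 0.536, -0.462]
ft_force: [0.1, 0.4, -0.4]
grip_width: 0.0868
```

```bash
cat > snap.py <<'E'
import sys
from fit import *
from rig import camera
tag=sys.argv[1]
for n in("scene","top"):
    c=camera(n);np.savez(f"{n}_{tag}.npz",**c)
E
cat > crop.py <<'E'
import sys,cv2,numpy as np
n,tag,x,y,w,h,k,out=sys.argv[1:9]
x,y,w,h,k=map(int,(x,y,w,h,k))
im=np.load(f"{n}_{tag}.npz")["pixels"][y:y+h,x:x+w,::-1]
cv2.imwrite("pics/"+out,cv2.resize(im,None,fx=k,fy=k,interpolation=cv2.INTER_CUBIC))
E
python3 snap.py a; python3 crop.py top a 265 170 95 80 8 a1.png; python3 crop.py scene a 130 130 110 110 5 a2.png; python3 st.py
```

```text
t 2.2 pos [ 0.5017 -0.1959  0.148 ] F [-0.8292  0.4364  0.1777] M [-0.0524  0.0407 -0.0233] w 0.08701419924814699 jawyaw -8.144116574357923 q [-0.58    0.5179  1.7185  0.0005  0.9108 -0.4382]
```

View pics/a1.png

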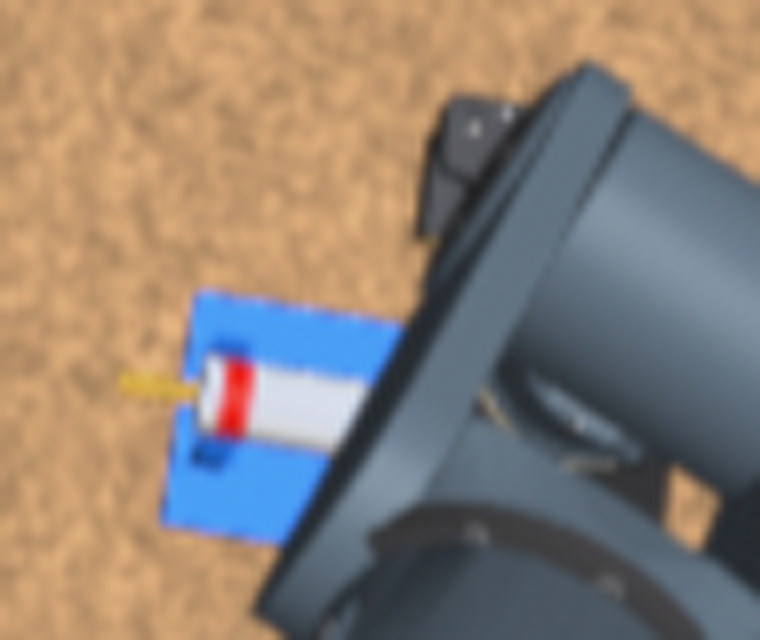

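View pics/a2.png

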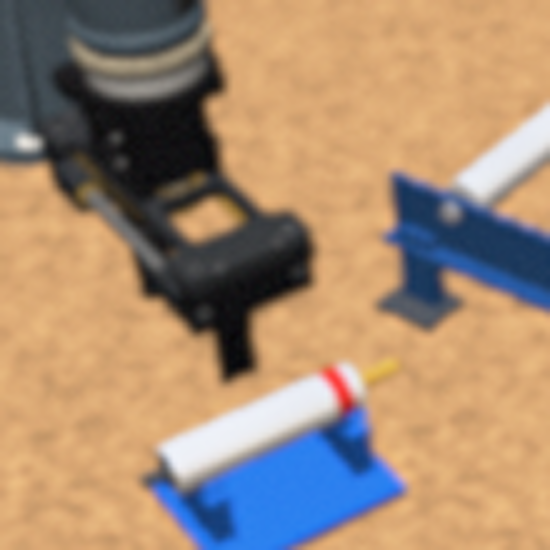

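```bash
python3 - <<'E'
from fit import *
from rig import get_obs
import numpy as np
p=get_obs()["position"]; a=np.radians(-8.14); j=np.array([np.cos(a),np.sin(a),0]); r=np.array([-np.sin(a),np.cos(a),0])
S=[]
T=lambda X:p+j*X[0]+r*X[1]+np.array([0,0,X[2]])
for s in (1,):
  for X0,X1 in(((.0435,-.0095,0),(.0435,.0095,0)),((.0435,.0095,0),(.0585,.0095,0)),((.0585,.0095,0),(.0585,-.0095,0)),((.0585,-.0095,0),(.0435,-.0095,0)),((.0585,-.0095,0),(.0585,-.0095,.03)),((.0585,.0095,0),(.0585,.0095,.03))):
    S.append((T(X0),T(X1),(0,255,0)))
S+=roller(.5085,-.1745,-8.5)
ov("scene",S,150,170,75,80,8,"a3.png",np.load("scene_a.npz")["pixels"])
print(p)
E
```

```text
[ 0.50171459 -0.19587636  0.1480043 ]
```

View pics/a3.png

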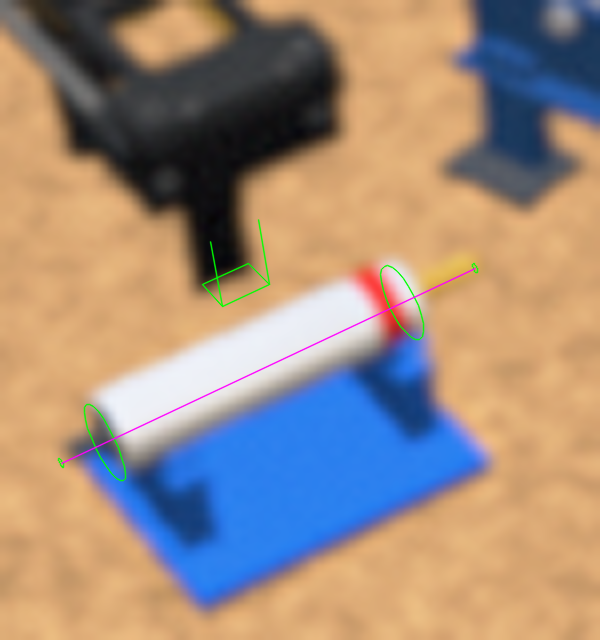

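Call:
arm_command(plan=[[[0.05,-0.1,-1],-0.1],[[0.05,-0.1,-2],-0.1],[[0.05,-0.1,-3],-0.1],[[0.05,-0.1,-4],-0.1],[[0.05,-0.1,-4.36],-0.1]])

```text
time: 2.7
position: [0.5034, -0.197, 0.0395]
tool_rot: [-0.462, 0.537, -0.534, 0.461]
ft_force: [0.5, 1.1, 0.1]
grip_width: 0.0871
```

Call:
arm_command(plan=[[[0,0,0],0],[[0,0,0],0],[[0,0,0],0]])

```text
time: 3.0
position: [0.5056, -0.1997, 0.0424]
tool_rot: [0.461, -0.535, 0.537, -0.461]
ft_force: [1.7, -0.1, 0.2]
grip_width: 0.087
```

```bash
python3 st.py
```

```text
t 3.0 pos [ 0.5056 -0.1997  0.0424] F [ 1.7108 -0.0685  0.1737] M [-0.0674  0.1088 -0.0208] w 0.08699521349242491 jawyaw -8.594088129200841 q [-0.5818  0.6959  1.774   0.0001  0.6692 -0.4319]
```

Call:
arm_command(plan=[[[0,0,0],0],[[0,0,0],0],[[0,0,0],0],[[0,0,0],0],[[0,0,0],0]], fingers=-1, force=5)

```text
time: 3.5
position: [0.5047, -0.1996, 0.0411]
tool_rot: [0.461, -0.536, 0.536, -0.461]
ft_force: [0.5, -0.8, -0.2]
grip_width: 0.0549
```

Call:
arm_command(plan=[[[0,0,0],0],[[0,0,0],0],[[0,0,0],0],[[0,0,0],0],[[0,0,0],0]])

```text
time: 4.0
position: [0.505, -0.1995, 0.041]
tool_rot: [0.461, -0.536, 0.536, -0.461]
ft_force: [1.5, 0.3, -0.7]
grip_width: 0.0314
```

```bash
python3 st.py
```

```text
t 4.0 pos [ 0.505  -0.1995  0.041 ] F [ 1.5238  0.3286 -0.738 ] M [ 0.019  -0.0259 -0.0232] w 0.03143213143816102 jawyaw -8.63129065958826 q [-0.5823  0.6983  1.7746  0.0003  0.6683 -0.4318]
```

Call:
arm_command(plan=[[[0,0,0.15],0],[[0,0,0.3],0],[[0,0,0.45],0],[[0,0,0.6],0],[[0,0,0.8],0]])

```text
time: 4.5
position: [0.5045, -0.1993, 0.0613]
tool_rot: [-0.461, 0.536, -0.536, 0.461]
ft_force: [0.7, 0.7, -2.9]
grip_width: 0.0317
```

Call:
arm_command(plan=[[[0,0,0],0],[[0,0,0],0],[[0,0,0],0]])

```text
time: 4.8
position: [0.5047, -0.1998, 0.0611]
tool_rot: [0.461, -0.536, 0.536, -0.461]
ft_force: [0.7, -1.1, -2.3]
grip_width: 0.0321
```

```bash
python3 st.py; python3 snap.py b;  python3 crop.py scene b 140 180 90 75 8 b2.png
```

```text
t 4.8 pos [ 0.5047 -0.1998  0.0611] F [ 0.6857 -1.1156 -2.3269] M [-0.2183  0.123   0.0722] w 0.032067933304794814 jawyaw -8.61203250140926 q [-0.5826  0.6628  1.767  -0.0005  0.7115 -0.432 ]
```

View pics/b2.png

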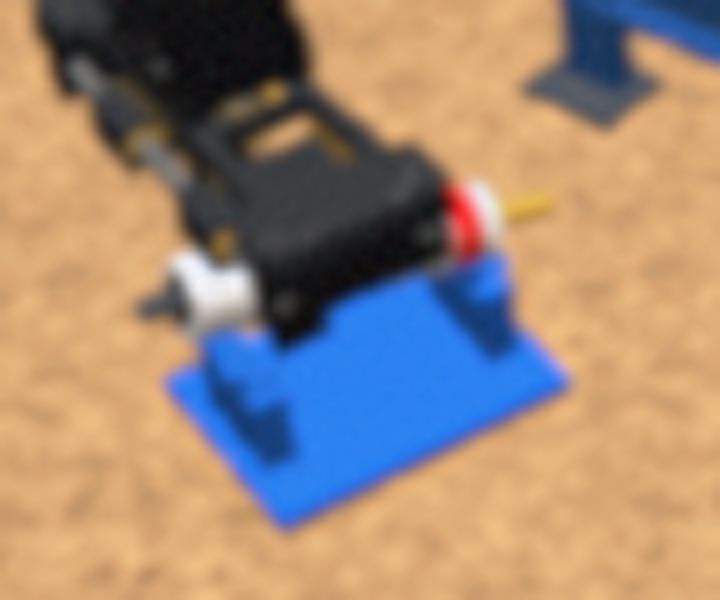

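```bash
cat > tilt.py <<'E'
from fit import *
from scipy.optimize import least_squares
# bias: initial pose, actual tips in o2 coordinates vs projected
T0=Tf(.5085,-.1745,-8.5)
b0=np.array(cr(597,126,150,190,10)); s0=np.array(cr(82,362,150,190,10))
bias=((b0-pj("scene",T0([0,.099,.06])))+(s0-pj("scene",T0([0,-.083,.06]))))/2
def tilt(g,yaw,pb,ps):
    a=np.radians(yaw);r=np.array([-np.sin(a),np.cos(a),0])
    def f(p):
        th,d=p; ax=r*np.cos(th)+np.array([0,0,np.sin(th)])
        c=np.array(g)+ax*d   # centre = grasp + d along axis
        return np.r_[pj("scene",c+ax*.099)+bias-pb, pj("scene",c-ax*.083)+bias-ps]
    s=least_squares(f,[0,.026]); return np.degrees(s.x[0]),s.x[1],s.fun
E
python3 - <<'E'
from tilt import *
print(bias)
print(tilt([.5047,-.1998,.0611+.0187],-8.6,np.array(cr(553,203,140,180,8)),np.array(cr(140,306,140,180,8))))
E
```

```text
[ 0.46495004 -1.25605919]
(np.float64(-14.31330086121622), np.float64(0.026925716223460718), array([ 0.33430255, -0.13071481, -0.40597427, -0.41100601]))
```

Call:
arm_command(plan=[[[0,0,0],0],[[0,0,0],0],[[0,0,0],0]], force=40)

```text
time: 5.2
position: [0.5048, -0.1997, 0.061]
tool_rot: [0.461, -0.536, 0.536, -0.461]
ft_force: [-0.7, -1.5, -1.2]
grip_width: 0.0309
```

Call:
arm_command(plan=[[[0,0,0.4],0],[[0,0,1],0],[[0,0,1.8],0],[[0,0,2.8],0],[[0,0,4],0]])

```text
time: 5.7
position: [0.5038, -0.1986, 0.1616]
tool_rot: [-0.461, 0.537, -0.535, 0.461]
ft_force: [0.3, -0.4, -3.4]
grip_width: 0.031
```

Call:
arm_command(plan=[[[0,0,0.4],0],[[0,0,0.4],0],[[0,0,0.4],0]])

```text
time: 6.0
position: [0.504, -0.199, 0.1703]
tool_rot: [-0.461, 0.537, -0.536, 0.461]
ft_force: [-0.1, 0.2, -3.3]
grip_width: 0.0313
```

```bash
python3 st.py; python3 snap.py c;  python3 crop.py scene c 130 140 100 75 8 c2.png
```

```text
t 6.0 pos [ 0.504  -0.199   0.1703] F [-0.1172  0.2175 -3.254 ] M [-0.191   0.101  -0.0014] w 0.03129616474874624 jawyaw -8.621322870309243 q [-0.5823  0.4872  1.694   0.      0.9621 -0.4319]
```

View pics/c2.png

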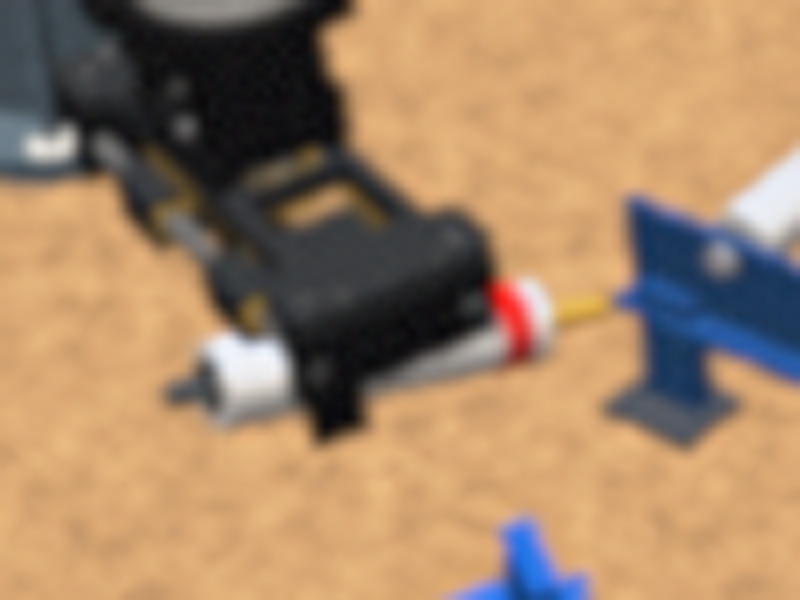

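```bash
python3 - <<'E'
from tilt import *
for b in((610,302),(606,304)): print(tilt([.504,-.199,.1703+.0187],-8.6,np.array(cr(*b,130,140,8)),np.array(cr(166,394,130,140,8))))
E
```

```text
(np.float64(-13.730120231654512), np.float64(0.026845387477612132), array([ 0.15683752, -0.17648719, -0.24519079, -0.42238536]))
(np.float64(-14.08797340236373), np.float64(0.026137390628575098), array([ 0.42854602, -0.16456427, -0.47766477, -0.48318988]))
```

Call:
arm_command(plan=[[[0.1,1,0.1],0.3],[[0.2,2.4,0.2],0.7],[[0.3,4,0.2],1.1],[[0.5,5.6,0.2],1.6],[[0.6,7.1,0.2],2.1]])

```text
time: 6.6
position: [0.519, -0.0203, 0.1746]
tool_rot: [0.509, -0.492, 0.491, -0.508]
ft_force: [1.6, 0.1, -3.2]
grip_width: 0.0312
```

Call:
arm_command(plan=[[[0.2,1.4,0],0.4],[[0.4,2.8,0],0.8],[[0.5,4.2,0],1.2],[[0.55,5.2,0],1.5],[[0.55,5.47,0],1.6]])

```text
time: 7.1
position: [0.5323, 0.1173, 0.1745]
tool_rot: [0.543, -0.455, 0.453, -0.541]
ft_force: [-0.5, -0.3, -2.9]
grip_width: 0.0313
```

Call:
arm_command(plan=[[[0,0,-0.4],0],[[0,0,-0.4],0],[[0,0,-0.4],0],[[0,0,-0.4],0]])

```text
time: 7.5
position: [0.5336, 0.1136, 0.1658]
tool_rot: [0.541, -0.456, 0.456, -0.541]
ft_force: [-0.6, 0.1, -3.5]
grip_width: 0.0312
```

```bash
python3 st.py; python3 snap.py d;  python3 crop.py scene d 205 105 110 95 7 d2.png;python3 crop.py top d 155 160 120 112 6 d1.png
```

```text
t 7.5 pos [0.5336 0.1136 0.1658] F [-0.5706  0.1246 -3.5046] M [-0.1879  0.0352  0.0144] w 0.03117366153400803 jawyaw 9.771208828725719 q [ 0.005   0.4976  1.6898 -0.0003  0.9546 -0.1654]
```

View pics/d2.png

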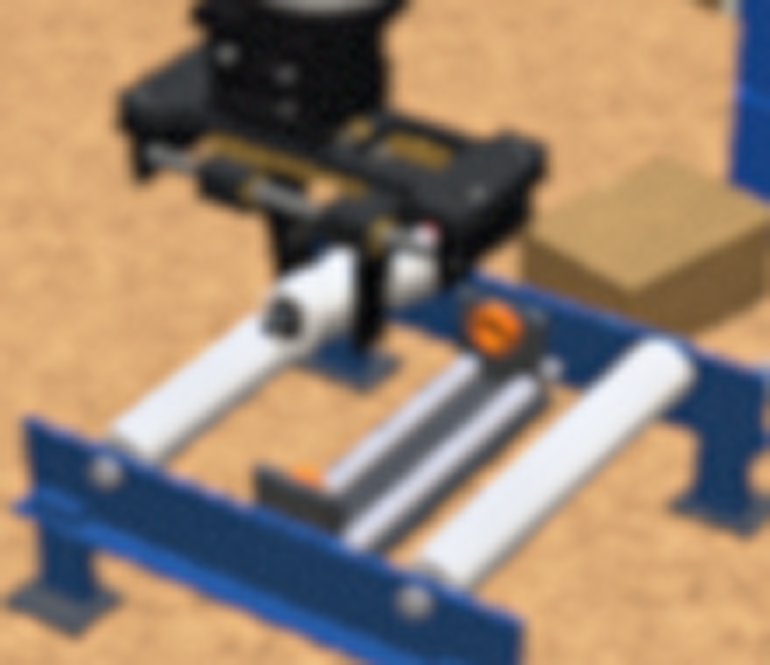

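View pics/d1.png

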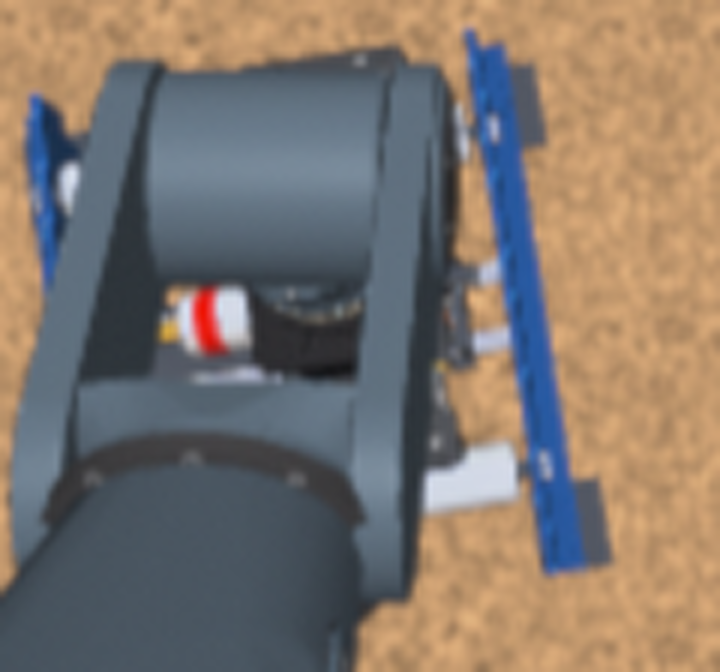

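Call:
arm_command(plan=[[[0,0,-0.5],0],[[0,0,-1],0],[[0,0,-1.4],0],[[0,0,-1.7],0],[[0,0,-1.9],0]])

```text
time: 8.1
position: [0.5329, 0.1148, 0.1172]
tool_rot: [0.542, -0.456, 0.455, -0.541]
ft_force: [0.0, -0.0, -3.5]
grip_width: 0.0311
```

Call:
arm_command(plan=[[[0,0,-0.15],0],[[0,0,-0.3],0],[[0,0,-0.45],0],[[0,0,-0.6],0],[[0,0,-0.7],0]])

```text
time: 8.6
position: [0.5335, 0.1148, 0.1009]
tool_rot: [-0.541, 0.455, -0.455, 0.541]
ft_force: [0.7, -0.5, -3.3]
grip_width: 0.031
```

Call:
arm_command(plan=[[[0,0,0],0],[[0,0,0],0]])

```text
time: 8.8
position: [0.5336, 0.1147, 0.1011]
tool_rot: [-0.541, 0.455, -0.455, 0.541]
ft_force: [0.3, 0.7, -3.3]
grip_width: 0.0312
```

```bash
python3 st.py; python3 snap.py e;  python3 crop.py scene e 205 105 110 95 7 e2.png;python3 crop.py top e 155 160 120 112 6 e1.png
```

```text
t 8.8 pos [0.5336 0.1147 0.1011] F [ 0.2893  0.6991 -3.3225] M [-0.1913  0.0146 -0.0098] w 0.031243898808908738 jawyaw 9.875662007598436 q [ 0.007   0.5978  1.7385  0.      0.8051 -0.1654]
```

View pics/e2.png

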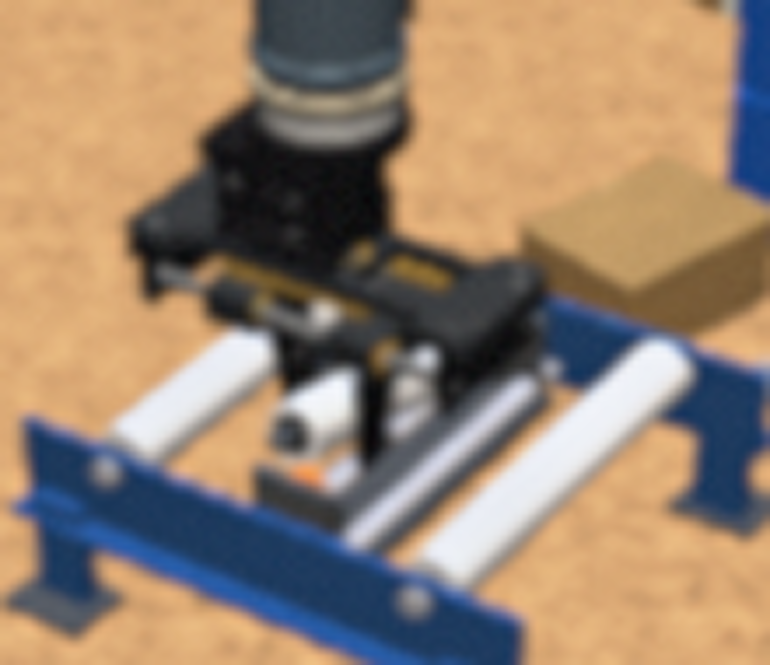

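View pics/e1.png

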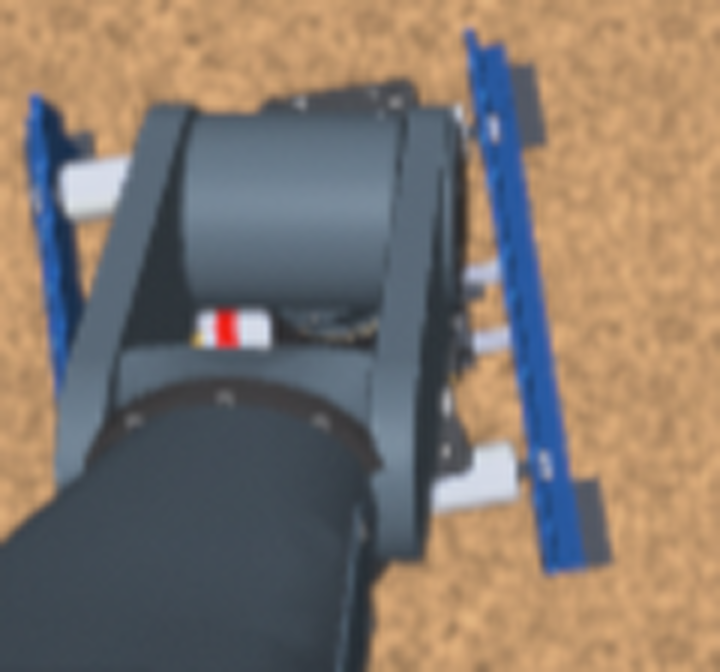

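Call:
arm_command(plan=[[[-0.02,0.1,0],0],[[-0.03,0.2,0],0],[[-0.05,0.3,0],0],[[-0.07,0.4,0],0],[[-0.08,0.47,0],0]])

```text
time: 9.4
position: [0.5313, 0.1269, 0.101]
tool_rot: [0.541, -0.455, 0.455, -0.541]
ft_force: [-0.3, 0.3, -3.3]
grip_width: 0.0311
```

Call:
arm_command(plan=[[[-0.01,0.06,0],0],[[-0.02,0.12,0],0],[[-0.02,0.12,0],0]])

```text
time: 9.7
position: [0.5309, 0.1297, 0.101]
tool_rot: [0.541, -0.455, 0.455, -0.541]
ft_force: [0.0, 0.2, -2.8]
grip_width: 0.0306
```

Call:
arm_command(plan=[[[-0.01,0.06,0],0],[[-0.02,0.12,0],0],[[-0.02,0.12,0],0]])

```text
time: 10.0
position: [0.5304, 0.1326, 0.101]
tool_rot: [0.541, -0.455, 0.455, -0.541]
ft_force: [-0.1, -0.7, -3.5]
grip_width: 0.031
```

Call:
arm_command(plan=[[[-0.01,0.06,0],0],[[-0.02,0.12,0],0],[[-0.02,0.12,0],0]])

```text
time: 10.3
position: [0.5303, 0.135, 0.1012]
tool_rot: [0.542, -0.454, 0.455, -0.541]
ft_force: [0.4, -3.2, -2.7]
grip_width: 0.0313
```

Call:
arm_command(plan=[[[-0.01,0.06,0],0],[[-0.02,0.12,0],0],[[-0.02,0.12,0],0]])

```text
time: 10.6
position: [0.5298, 0.1379, 0.1012]
tool_rot: [0.542, -0.455, 0.455, -0.541]
ft_force: [0.3, -5.0, -2.8]
grip_width: 0.0308
```

Call:
arm_command(plan=[[[0.05,0.01,0],0],[[0.1,0.02,0],0],[[0.1,0.02,0],0]])

```text
time: 10.9
position: [0.5308, 0.1382, 0.1008]
tool_rot: [0.543, -0.455, 0.454, -0.54]
ft_force: [-2.0, -5.2, -2.7]
grip_width: 0.0309
```

Call:
arm_command(plan=[[[0.03,0,0],0],[[0.05,0.01,0],0],[[0.05,0.01,0],0]])

```text
time: 11.2
position: [0.5312, 0.1384, 0.1006]
tool_rot: [0.543, -0.455, 0.454, -0.54]
ft_force: [-2.2, -3.8, -2.2]
grip_width: 0.0314
```

```bash
python3 st.py
```

```text
t 11.2 pos [0.5312 0.1384 0.1006] F [-2.2399 -3.8386 -2.2092] M [-1.0634  0.4643  0.3347] w 0.031395696494021026 jawyaw 10.009920864790558 q [ 0.0522  0.6032  1.7268 -0.0025  0.8163 -0.1208]
```

Call:
arm_command(plan=[[[0.04,0.01,0],0],[[0.08,0.01,0],0],[[0.08,0.01,0],0],[[0.08,0.01,0],0]])

```text
time: 11.6
position: [0.5333, 0.1386, 0.1006]
tool_rot: [0.543, -0.455, 0.454, -0.54]
ft_force: [-1.6, -5.1, -2.6]
grip_width: 0.031
```

```bash
python3 st.py
```

```text
t 11.6 pos [0.5333 0.1386 0.1006] F [-1.5937 -5.133  -2.5853] M [-1.1258  0.3834  0.3552] w 0.030988443321877612 jawyaw 9.99974345290343 q [ 0.0525  0.6052  1.7217 -0.0024  0.8192 -0.1204]
```

Call:
arm_command(plan=[[[0.04,0.01,0],0],[[0.08,0.01,0],0],[[0.08,0.01,0],0],[[0.08,0.01,0],0]])

```text
time: 12.0
position: [0.5343, 0.1387, 0.1003]
tool_rot: [0.544, -0.456, 0.453, -0.54]
ft_force: [-2.5, -5.2, -1.4]
grip_width: 0.0311
```

```bash
python3 st.py
```

```text
t 12.0 pos [0.5343 0.1387 0.1003] F [-2.5222 -5.1565 -1.4145] M [-1.1931  0.5972  0.4849] w 0.031128120932620164 jawyaw 10.041368635821982 q [ 0.0528  0.6073  1.7176 -0.0028  0.8235 -0.1205]
```

Call:
arm_command(plan=[[[0,0,0],0],[[0,0,0],0],[[0,0,0],0],[[0,0,0],0]])

```text
time: 12.4
position: [0.5343, 0.1388, 0.1003]
tool_rot: [0.544, -0.456, 0.453, -0.54]
ft_force: [-2.8, -6.5, -2.4]
grip_width: 0.0311
```

```bash
for i in 1 2 3; do python3 st.py; done; python3 snap.py f;  python3 crop.py scene f 230 120 60 50 12 f2.png;python3 crop.py top f 165 190 60 50 12 f1.png
```

```text
t 12.4 pos [0.5343 0.1388 0.1003] F [-2.7924 -6.4892 -2.3679] M [-1.1438  0.6112  0.4616] w 0.031128160840334936 jawyaw 10.041606131519316 q [ 0.0528  0.6072  1.7176 -0.0028  0.8235 -0.1206]
t 12.4 pos [0.5343 0.1388 0.1003] F [-2.7924 -6.4892 -2.3679] M [-1.1438  0.6112  0.4616] w 0.031128160840334936 jawyaw 10.041606131519316 q [ 0.0528  0.6072  1.7176 -0.0028  0.8235 -0.1206]
t 12.4 pos [0.5343 0.1388 0.1003] F [-2.7924 -6.4892 -2.3679] M [-1.1438  0.6112  0.4616] w 0.031128160840334936 jawyaw 10.041606131519316 q [ 0.0528  0.6072  1.7176 -0.0028  0.8235 -0.1206]
```

View pics/f2.png

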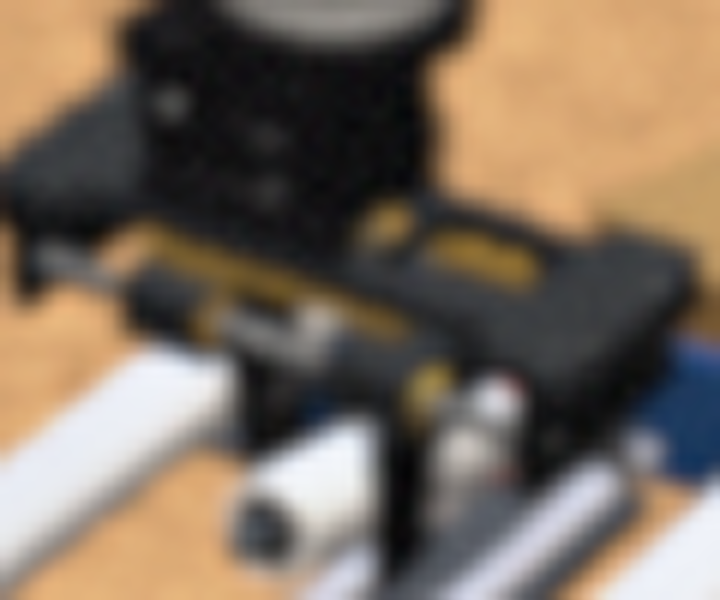

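View pics/f1.png

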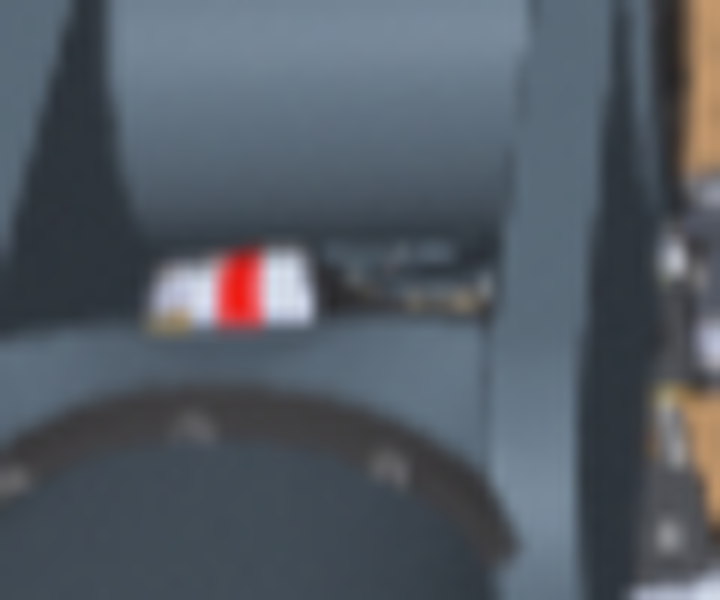

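Call:
arm_command(plan=[[[0.04,0.01,0],0],[[0.08,0.01,0],0],[[0.08,0.01,0],0],[[0.08,0.01,0],0]])

```text
time: 12.9
position: [0.535, 0.1389, 0.1]
tool_rot: [0.545, -0.456, 0.452, -0.539]
ft_force: [-4.9, -4.4, -3.0]
grip_width: 0.0311
```

```bash
python3 st.py
```

```text
t 12.9 pos [0.535  0.1389 0.1   ] F [-4.8973 -4.4308 -3.0474] M [-1.2133  0.8548  0.6242] w 0.031127964759259545 jawyaw 10.102953473329165 q [ 0.0532  0.6093  1.7137 -0.0033  0.8282 -0.1209]
```

Call:
arm_command(plan=[[[-0.15,-0.02,0],0],[[-0.3,-0.04,0],0],[[-0.4,-0.06,0],0],[[-0.4,-0.06,0],0],[[-0.4,-0.06,0],0]])

```text
time: 13.4
position: [0.5313, 0.138, 0.1016]
tool_rot: [-0.54, 0.454, -0.457, 0.542]
ft_force: [2.7, -4.2, -2.8]
grip_width: 0.031
```

```bash
python3 st.py
```

```text
t 13.4 pos [0.5313 0.138  0.1016] F [ 2.6688 -4.204  -2.8015] M [-1.0411 -0.4686 -0.2076] w 0.031039809874656567 jawyaw 9.807091062975488 q [ 0.0508  0.5988  1.7333 -0.0007  0.8049 -0.1199]
```

Call:
arm_command(plan=[[[-0.06,-0.01,0],0],[[-0.12,-0.02,0],0],[[-0.12,-0.02,0],0],[[-0.12,-0.02,0],0]])

```text
time: 13.8
position: [0.5292, 0.1376, 0.1018]
tool_rot: [-0.539, 0.454, -0.457, 0.542]
ft_force: [3.0, -4.3, -3.4]
grip_width: 0.0308
```

```bash
python3 st.py
```

```text
t 13.8 pos [0.5292 0.1376 0.1018] F [ 3.0373 -4.2969 -3.3579] M [-1.0245 -0.6314 -0.3335] w 0.030822231850272254 jawyaw 9.767689699999835 q [ 0.0501  0.5959  1.7401 -0.0004  0.7992 -0.1201]
```

Call:
arm_command(plan=[[[-0.04,-0.01,0],0],[[-0.08,-0.01,0],0],[[-0.08,-0.01,0],0],[[-0.08,-0.01,0],0]])

```text
time: 14.2
position: [0.5275, 0.1373, 0.1018]
tool_rot: [-0.539, 0.454, -0.458, 0.542]
ft_force: [3.6, -3.8, -3.3]
grip_width: 0.0312
```

```bash
python3 st.py
```

```text
t 14.2 pos [0.5275 0.1373 0.1018] F [ 3.595  -3.7756 -3.2629] M [-0.9967 -0.7133 -0.4039] w 0.031242447202878925 jawyaw 9.753896243912422 q [ 0.0498  0.594   1.7449 -0.0003  0.7958 -0.1203]
```

Call:
arm_command(plan=[[[-0.04,-0.01,0],0],[[-0.08,-0.01,0],0],[[-0.08,-0.01,0],0],[[-0.08,-0.01,0],0]])

```text
time: 14.6
position: [0.5256, 0.1371, 0.1018]
tool_rot: [-0.539, 0.454, -0.458, 0.542]
ft_force: [4.6, -4.8, -2.6]
grip_width: 0.0311
```

```bash
python3 st.py
```

```text
t 14.6 pos [0.5256 0.1371 0.1018] F [ 4.6478 -4.8121 -2.6286] M [-1.0341 -0.7053 -0.4386] w 0.031070865594455235 jawyaw 9.754781180854422 q [ 0.0495  0.5921  1.7498 -0.0003  0.7926 -0.1205]
```

```bash
python3 st.py; python3 snap.py g;  python3 crop.py scene g 225 120 60 50 12 g2.png;python3 crop.py top g 165 190 60 50 12 g1.png
```

```text
t 14.6 pos [0.5256 0.1371 0.1018] F [ 4.6478 -4.8121 -2.6286] M [-1.0341 -0.7053 -0.4386] w 0.031070865594455235 jawyaw 9.754781180854422 q [ 0.0495  0.5921  1.7498 -0.0003  0.7926 -0.1205]
```

View pics/g2.png

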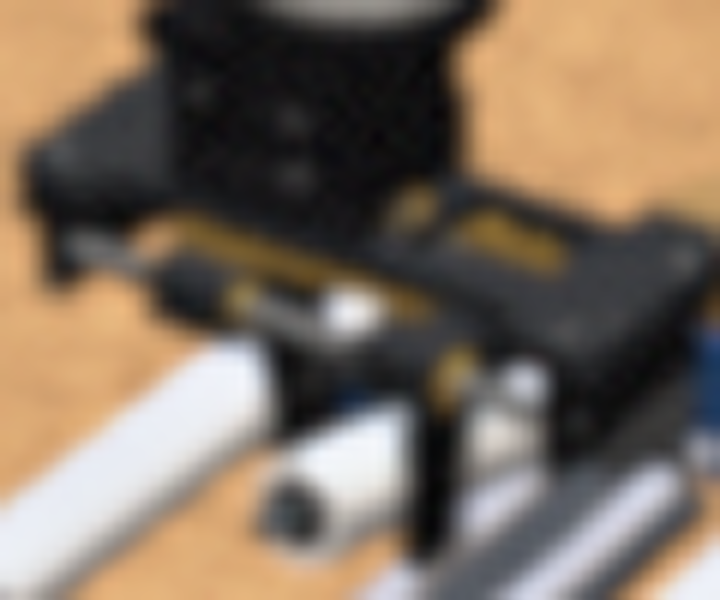

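View pics/g1.png

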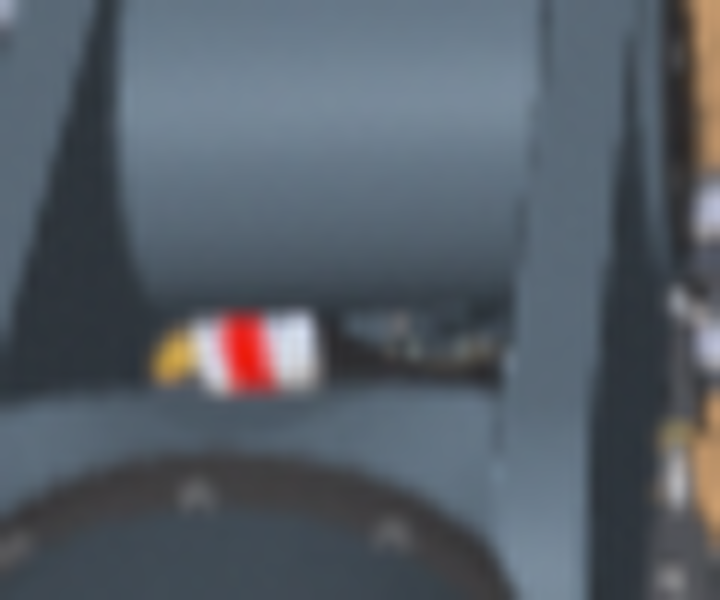

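Call:
arm_command(plan=[[[0.12,-0.1,0],0],[[0.25,-0.16,0],0],[[0.4,-0.18,0],0],[[0.4,-0.18,0],0],[[0.4,-0.18,0],0]])

```text
time: 15.2
position: [0.5317, 0.1333, 0.1008]
tool_rot: [0.541, -0.455, 0.455, -0.541]
ft_force: [0.3, -0.1, -3.6]
grip_width: 0.031
```

```bash
python3 st.py; python3 snap.py h;  python3 crop.py scene h 225 120 60 50 12 h2.png;python3 crop.py top h 165 190 60 50 12 h1.png
```

```text
t 15.2 pos [0.5317 0.1333 0.1008] F [ 0.2858 -0.133  -3.5922] M [-0.1494  0.0484  0.0417] w 0.031027475999149113 jawyaw 9.88734110873827 q [ 0.0416  0.601   1.7317  0.0005  0.8103 -0.1313]
```

View pics/h1.png

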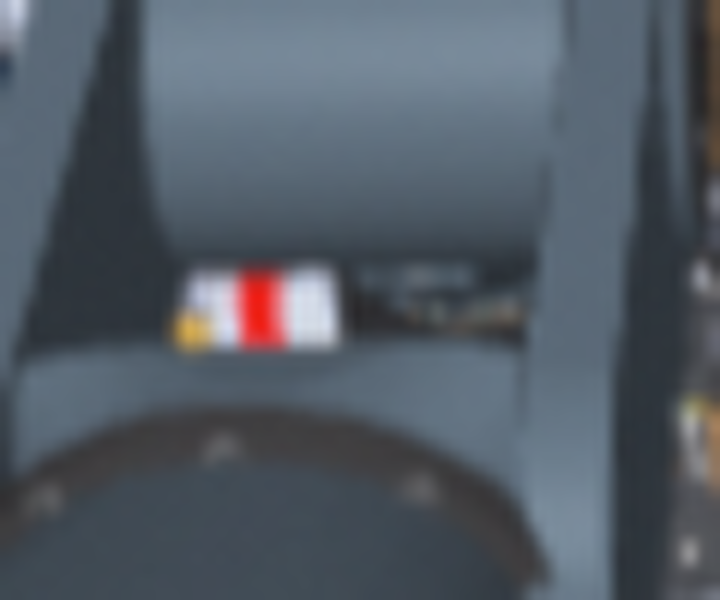

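```bash
cat > ov2.py <<'E'
from fit import *
def rol(g,yaw,th,d=.0265,s=0):
    a,t=np.radians(yaw),np.radians(th);r=np.array([-np.sin(a),np.cos(a),0]);e=np.array([np.cos(a),np.sin(a),0])
    ax=r*np.cos(t)-np.array([0,0,np.sin(t)]);n=np.cross(e,ax); c=np.array(g)+ax*d
    S=[]
    for y,R_ in((.065,.016),(.0475,.016),(.058,.016),(-.065,.016),(.099-s,.003),(.066,.005),(-.083,.003)):
        P=[c+ax*y+R_*(e*np.cos(q)+n*np.sin(q)) for q in np.linspace(0,2*np.pi,25)]
        S+=[(P[i],P[i+1],(0,255,0)) for i in range(24)]
    return S
E
python3 - <<'E'
from ov2 import *
ov("top",rol([.5317,.1333,.1008+.0187],9.9,14),165,190,60,50,12,"h3.png",np.load("top_h.npz")["pixels"])
ov("top",rol([.5336,.1147,.1011+.0187],9.9,14),165,190,60,50,12,"e3.png",np.load("top_e.npz")["pixels"])
a=cv2.imread("pics/h3.png");b=cv2.imread("pics/e3.png")
cv2.imwrite("pics/he.png",cv2.resize(np.vstack([a[150:450],b[150:450]]),(720,600)))
E
```

```text
(no output)
```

View pics/he.png

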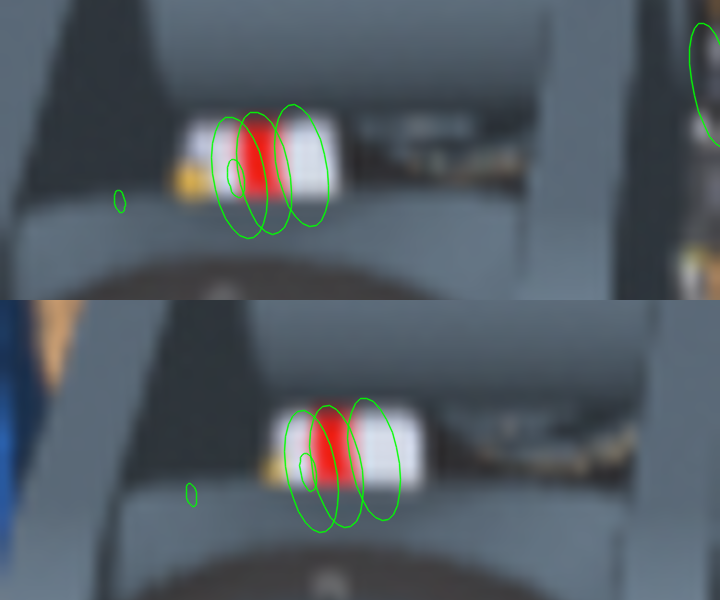

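```bash
python3 - <<'E'
from ov2 import *
O=[]
for tag,g in(("f",[.5343,.1388,.119]),("g",[.5256,.1371,.1205])):
  for yw in((9.9,) if tag=="h" else (9.9,9.9+(3 if tag=="f" else -3))):
    ov("top",rol(g,yw,14,.0265,.004),170,200,40,32,16,"tmp.png",np.load(f"top_{tag}.npz")["pixels"])
    O.append(cv2.imread("pics/tmp.png"))
cv2.imwrite("pics/fg.png",cv2.resize(np.vstack([np.hstack(O[:2]),np.hstack(O[2:])]),(780,600)))
E
```

```text
(no output)
```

View pics/fg.png

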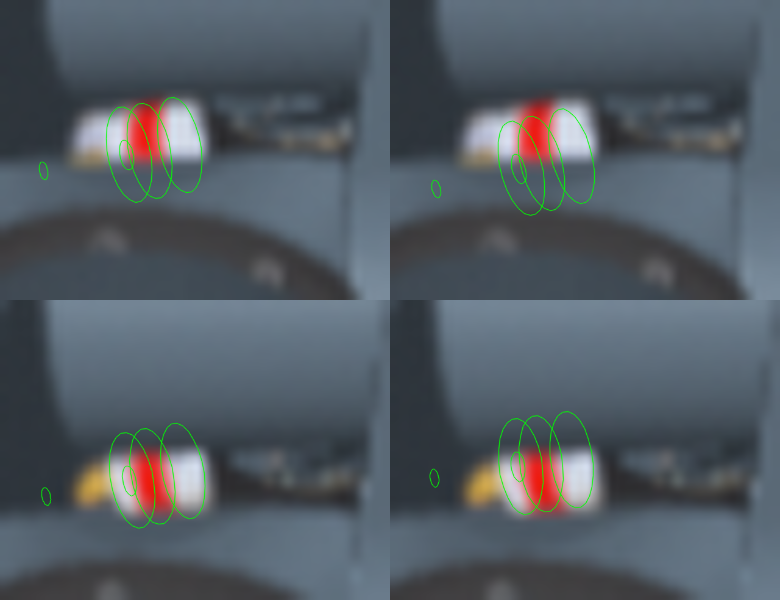

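```bash
python3 - <<'E'
from ov2 import *
from tilt import bias
import fit
def ovb(S,x0,y0,w,h,k,out,pix):
    im=cv2.resize(pix[:,:,::-1][y0:y0+h,x0:x0+w],None,fx=k,fy=k,interpolation=cv2.INTER_CUBIC)
    for a,b,col in S:
        p=[tuple(int(round(q)) for q in ((pj("scene",X)+bias-[x0,y0]+.5)*k-.5)) for X in(a,b)]
        cv2.line(im,p[0],p[1],col,1,cv2.LINE_AA)
    cv2.imwrite("pics/"+out,im); return im
P=np.load("scene_h.npz")["pixels"]
O=[ovb(rol([.5317,.1333,.1008+.0187],9.9,th),238,135,45,38,9,"tmp.png",P) if th else cv2.resize(P[:,:,::-1][135:173,238:283],None,fx=9,fy=9,interpolation=cv2.INTER_CUBIC) for th in(0,11,14,17)]
I=np.vstack([np.hstack(O[:2]),np.hstack(O[2:])]);print(I.shape)
cv2.imwrite("pics/h4.png",cv2.resize(I,(700,591)))
E
```

```text
(684, 810, 3)
```

View pics/h4.png

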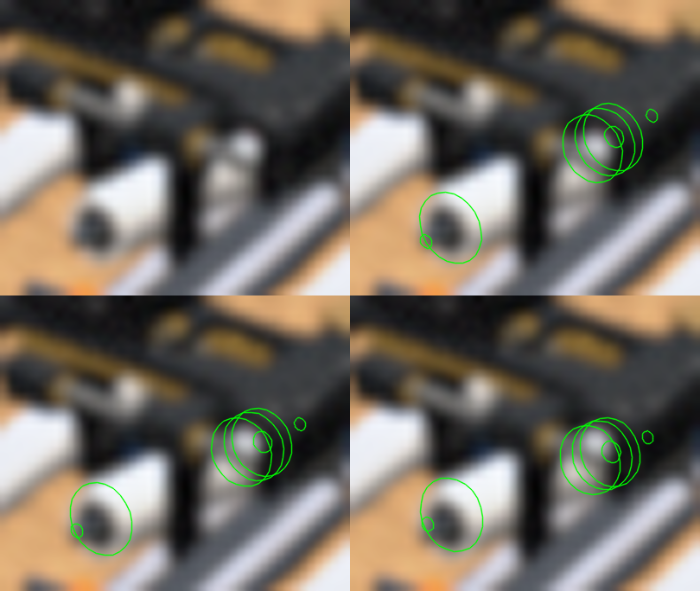

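Call:
arm_command(plan=[[[0.04,-0.25,0],0],[[0.08,-0.48,0],0],[[0.08,-0.48,0.2],0],[[0.08,-0.48,0.36],0],[[0.08,-0.48,0.36],0]])

```text
time: 15.8
position: [0.5349, 0.121, 0.1109]
tool_rot: [-0.541, 0.455, -0.456, 0.542]
ft_force: [0.1, -0.7, -2.9]
grip_width: 0.0309
```

Call:
arm_command(plan=[[[-0.02,0.1,0],0],[[-0.03,0.2,0],0],[[-0.04,0.24,0],0],[[-0.04,0.24,0],0]])

```text
time: 16.2
position: [0.533, 0.1273, 0.1099]
tool_rot: [0.541, -0.455, 0.455, -0.541]
ft_force: [0.6, -0.2, -2.8]
grip_width: 0.0314
```

Call:
arm_command(plan=[[[-0.01,0.06,0],0],[[-0.02,0.12,0],0],[[-0.02,0.12,0],0]])

```text
time: 16.5
position: [0.533, 0.1293, 0.1102]
tool_rot: [0.542, -0.454, 0.455, -0.541]
ft_force: [-0.4, -4.4, -2.3]
grip_width: 0.0312
```

Call:
arm_command(plan=[[[0.05,-0.32,0],0],[[0.05,-0.32,-0.2],0],[[0.05,-0.32,-0.36],0],[[0.05,-0.32,-0.36],0],[[0.03,-0.2,-0.36],0]])

```text
time: 17.0
position: [0.5332, 0.1251, 0.1007]
tool_rot: [0.541, -0.456, 0.455, -0.541]
ft_force: [0.3, -0.2, -3.6]
grip_width: 0.0311
```

Call:
arm_command(plan=[[[-0.02,0.1,0],0],[[-0.03,0.2,0],0],[[-0.05,0.3,0],0],[[-0.06,0.36,0],0],[[-0.06,0.36,0],0]])

```text
time: 17.5
position: [0.5319, 0.1343, 0.1011]
tool_rot: [-0.541, 0.455, -0.455, 0.541]
ft_force: [0.1, 0.3, -4.1]
grip_width: 0.0307
```

```bash
python3 st.py
```

```text
t 17.5 pos [0.5319 0.1343 0.1011] F [ 0.0616  0.3429 -4.1074] M [-0.2091  0.0293  0.0036] w 0.030685075831008976 jawyaw 9.900029082360888 q [ 0.0436  0.6005  1.7313  0.0001  0.8098 -0.1293]
```

Call:
arm_command(plan=[[[-0.01,0.06,-0.01],0],[[-0.02,0.12,-0.02],0],[[-0.03,0.18,-0.04],0],[[-0.04,0.22,-0.05],0],[[-0.04,0.22,-0.05],0]])

```text
time: 18.0
position: [0.5315, 0.1385, 0.1]
tool_rot: [0.542, -0.454, 0.456, -0.541]
ft_force: [0.5, -4.0, -1.7]
grip_width: 0.0309
```

```bash
python3 st.py
```

```text
t 18.0 pos [0.5315 0.1385 0.1   ] F [ 0.5391 -4.0252 -1.6732] M [-0.9759 -0.0458  0.0269] w 0.030861926875852253 jawyaw 9.90897442760999 q [ 0.0524  0.6029  1.7306 -0.0023  0.8074 -0.1189]
```

Call:
arm_command(plan=[[[-0.01,0.06,-0.03],0],[[-0.02,0.12,-0.06],0],[[-0.03,0.18,-0.09],0],[[-0.04,0.22,-0.11],0],[[-0.04,0.22,-0.11],0]])

```text
time: 18.5
position: [0.5307, 0.1436, 0.0974]
tool_rot: [0.542, -0.454, 0.456, -0.541]
ft_force: [0.9, -6.4, -0.8]
grip_width: 0.031
```

```bash
python3 st.py
```

```text
t 18.5 pos [0.5307 0.1436 0.0974] F [ 0.9387 -6.4031 -0.7538] M [-1.1962 -0.0187  0.0817] w 0.0310024586008381 jawyaw 9.92753293794344 q [ 0.0623  0.6076  1.7309 -0.0033  0.802  -0.1087]
```

Call:
arm_command(plan=[[[-0.01,0.05,-0.03],0],[[-0.02,0.1,-0.06],0],[[-0.02,0.15,-0.09],0],[[-0.03,0.19,-0.12],0],[[-0.03,0.19,-0.12],0]])

```text
time: 19.0
position: [0.5301, 0.1479, 0.0946]
tool_rot: [0.542, -0.454, 0.456, -0.541]
ft_force: [0.8, -8.4, 1.3]
grip_width: 0.0309
```

```bash
python3 st.py; python3 snap.py i;  python3 crop.py scene i 225 120 60 60 10 i2.png
```

```text
t 19.0 pos [0.5301 0.1479 0.0946] F [ 0.7568 -8.4082  1.3189] M [-1.2637 -0.0053  0.0986] w 0.030861504882864994 jawyaw 9.9435144300584 q [ 0.0707  0.6128  1.7311 -0.0041  0.7965 -0.1   ]
```

View pics/i2.png

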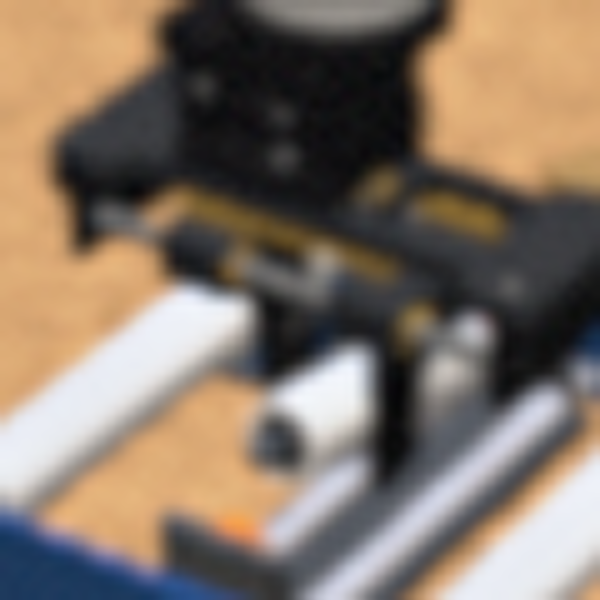

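Call:
arm_command(plan=[[[0,0,0],0],[[0,0,0],0],[[0,0,-0.06],0],[[0,0,-0.12],0],[[0,0,-0.12],0]], force=22)

```text
time: 19.6
position: [0.5304, 0.1479, 0.0916]
tool_rot: [0.542, -0.454, 0.456, -0.541]
ft_force: [0.2, -8.6, 1.0]
grip_width: 0.0313
```

```bash
python3 st.py
```

```text
t 19.6 pos [0.5304 0.1479 0.0916] F [ 0.1823 -8.6493  0.9512] M [-1.231  -0.0427 -0.0158] w 0.03129713096707275 jawyaw 9.921570822316312 q [ 0.0705  0.6177  1.7326 -0.004   0.7894 -0.0999]
```

Call:
arm_command(plan=[[[0,0,-0.08],0],[[0,-0.01,-0.16],0],[[0,-0.01,-0.24],0],[[0,-0.02,-0.35],0],[[0,-0.02,-0.35],0]])

```text
time: 20.1
position: [0.5307, 0.1473, 0.0827]
tool_rot: [0.541, -0.454, 0.456, -0.541]
ft_force: [1.2, -8.8, -0.5]
grip_width: 0.0317
```

```bash
python3 st.py
```

```text
t 20.1 pos [0.5307 0.1473 0.0827] F [ 1.2248 -8.8401 -0.5241] M [-1.308  -0.1254  0.0369] w 0.03171608376642764 jawyaw 9.900206775753915 q [ 0.0694  0.6324  1.7375 -0.0039  0.7693 -0.1006]
```

Call:
arm_command(plan=[[[0,-0.01,-0.06],0],[[0,-0.01,-0.12],0],[[0,-0.02,-0.18],0],[[0,-0.02,-0.24],0],[[0,-0.02,-0.24],0]])

```text
time: 20.6
position: [0.5308, 0.1469, 0.0767]
tool_rot: [0.541, -0.454, 0.456, -0.541]
ft_force: [2.1, -8.1, -0.9]
grip_width: 0.0314
```

```bash
python3 st.py; python3 snap.py j;  python3 crop.py scene j 225 120 60 60 10 j2.png
```

```text
t 20.6 pos [0.5308 0.1469 0.0767] F [ 2.1183 -8.057  -0.8982] M [-1.2923 -0.1616 -0.0117] w 0.03139081833902024 jawyaw 9.900607657898377 q [ 0.0686  0.6423  1.7408 -0.0038  0.756  -0.1015]
```

View pics/j2.png

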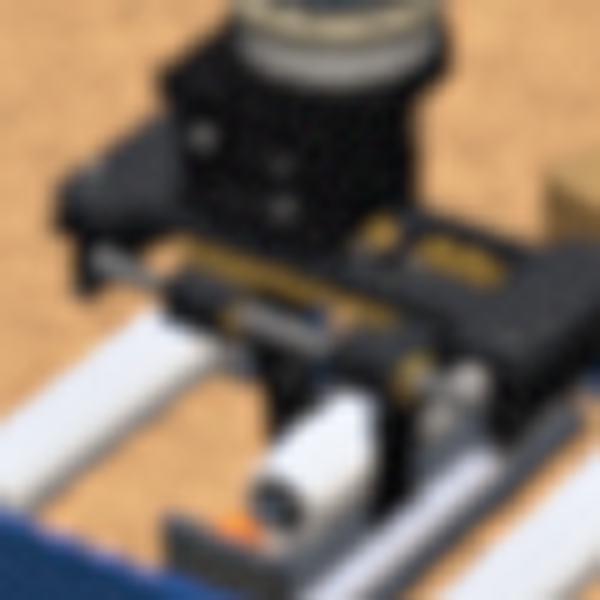

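Call:
arm_command(plan=[[[0,0,-0.06],0],[[0,-0.01,-0.12],0],[[0,-0.02,-0.18],0],[[0,-0.02,-0.23],0],[[0,-0.02,-0.23],0]])

```text
time: 21.2
position: [0.5307, 0.1465, 0.0709]
tool_rot: [0.541, -0.454, 0.456, -0.541]
ft_force: [0.6, -9.5, -1.2]
grip_width: 0.0314
```

```bash
python3 st.py; python3 snap.py k;  python3 crop.py scene k 225 120 60 60 10 k2.png
```

```text
t 21.2 pos [0.5307 0.1465 0.0709] F [ 0.6158 -9.4561 -1.1773] M [-1.2796 -0.1506  0.0212] w 0.031376850220836465 jawyaw 9.893947755169876 q [ 0.0676  0.6521  1.744  -0.0036  0.7432 -0.1024]
```

View pics/k2.png

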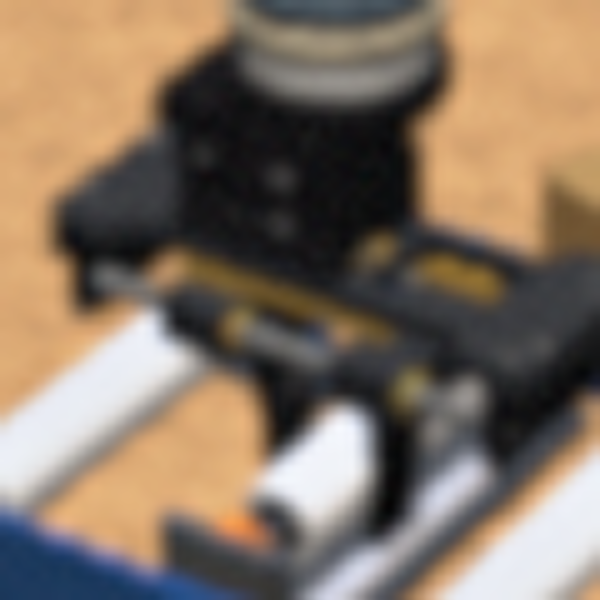

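```bash
python3 - <<'E'
from ov2 import *
from tilt import bias
P=np.load("scene_k.npz")["pixels"]
def ovb(S,x0,y0,w,h,k):
    im=cv2.resize(P[:,:,::-1][y0:y0+h,x0:x0+w],None,fx=k,fy=k,interpolation=cv2.INTER_CUBIC)
    for a,b,col in S:
        p=[tuple(int(round(q)) for q in ((pj("scene",X)+bias-[x0,y0]+.5)*k-.5)) for X in(a,b)]
        cv2.line(im,p[0],p[1],col,1,cv2.LINE_AA)
    return im
g=np.array([.5307,.1465,.0709+.0187]); T=Tf(g[0],g[1],9.9)
cup=circ(T,.022-.081,.0075,.09,(255,0,255))+circ(T,.022-.081,.0115,.09,(255,0,255))+[(T([-.022,.022-.096,.102]),T([.022,.022-.096,.102]),(255,255,0))]
a=ovb(rol(g,9.9,0,.0265,.0155)+cup,236,150,36,32,18); b=ovb([],236,150,36,32,18)
cv2.imwrite("pics/k4.png",cv2.resize(np.hstack([b,a]),(800,356)))
E
```

```text
(no output)
```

View pics/k4.png

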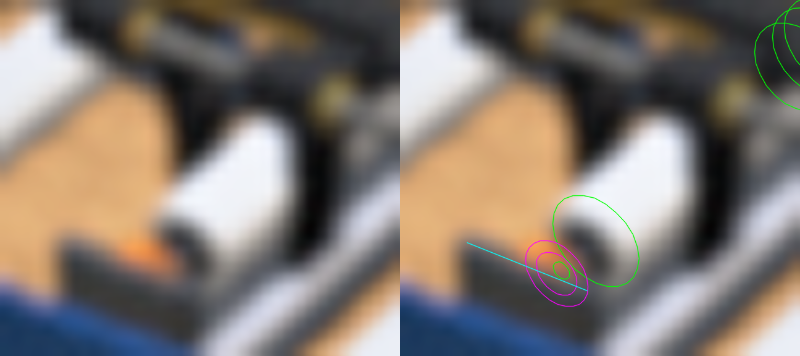

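Call:
arm_command(plan=[[[0.01,-0.05,0],0],[[0.02,-0.1,0],0],[[0.03,-0.15,0],0],[[0.04,-0.2,0],0],[[0.04,-0.2,0],0]])

```text
time: 21.8
position: [0.5316, 0.1418, 0.071]
tool_rot: [-0.541, 0.454, -0.456, 0.541]
ft_force: [1.9, -6.4, -2.1]
grip_width: 0.031
```

```bash
python3 st.py
```

```text
t 21.8 pos [0.5316 0.1418 0.071 ] F [ 1.9008 -6.4242 -2.0793] M [-1.134  -0.0866  0.0256] w 0.03101492421994487 jawyaw 9.87202224547336 q [ 0.0585  0.6515  1.745  -0.0026  0.7429 -0.1119]
```

Call:
arm_command(plan=[[[0.01,-0.05,0],0],[[0.02,-0.1,0],0],[[0.03,-0.15,0],0],[[0.03,-0.17,0],0],[[0.03,-0.17,0],0]])

```text
time: 22.3
position: [0.532, 0.1389, 0.0709]
tool_rot: [-0.541, 0.455, -0.456, 0.542]
ft_force: [1.7, -2.8, 0.3]
grip_width: 0.0315
```

```bash
python3 st.py; python3 snap.py l;  python3 crop.py scene l 225 120 60 60 10 l2.png
```

```text
t 22.3 pos [0.532  0.1389 0.0709] F [ 1.7308 -2.7587  0.2664] M [-0.5175 -0.1988  0.0091] w 0.031497380254018034 jawyaw 9.850840045636815 q [ 0.0521  0.6513  1.7461 -0.      0.7421 -0.1198]
```

View pics/l2.png

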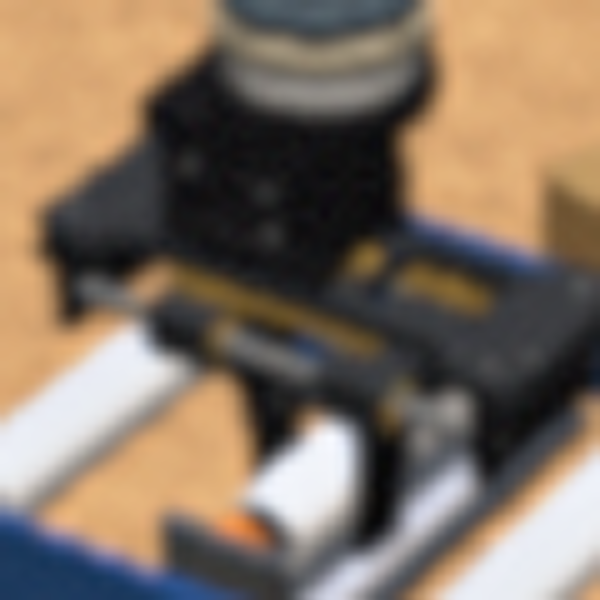

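Call:
arm_command(plan=[[[0,0.03,0],0],[[0,0.03,0],0],[[0,0.03,0],0],[[0,0.03,0],0]], force=4)

```text
time: 22.8
position: [0.531, 0.1393, 0.0704]
tool_rot: [0.542, -0.455, 0.455, -0.541]
ft_force: [1.2, -4.9, -2.5]
grip_width: 0.0319
```

```bash
python3 st.py
```

```text
t 22.8 pos [0.531  0.1393 0.0704] F [ 1.1959 -4.9444 -2.5036] M [-0.9652 -0.1954 -0.0536] w 0.03187785949646379 jawyaw 9.905244328312236 q [ 0.0535  0.6521  1.7467 -0.0013  0.743  -0.1183]
```

Call:
arm_command(plan=[[[0,0,0],0],[[0,0,0],0],[[0,0,0],0],[[0,0,0],0],[[0,0,0],0]], fingers=0.4)

```text
time: 23.3
position: [0.5308, 0.14, 0.0706]
tool_rot: [-0.541, 0.455, -0.455, 0.541]
ft_force: [0.4, -0.2, 0.1]
grip_width: 0.0587
```

```bash
python3 st.py; python3 snap.py m;  python3 crop.py scene m 225 120 60 60 10 m2.png
```

```text
t 23.3 pos [0.5308 0.14   0.0706] F [ 0.352  -0.2199  0.1451] M [-0.1074  0.0667 -0.0342] w 0.05870849977220307 jawyaw 9.881298977054485 q [ 0.0542  0.6518  1.7467  0.0003  0.7433 -0.1185]
```

View pics/m2.png

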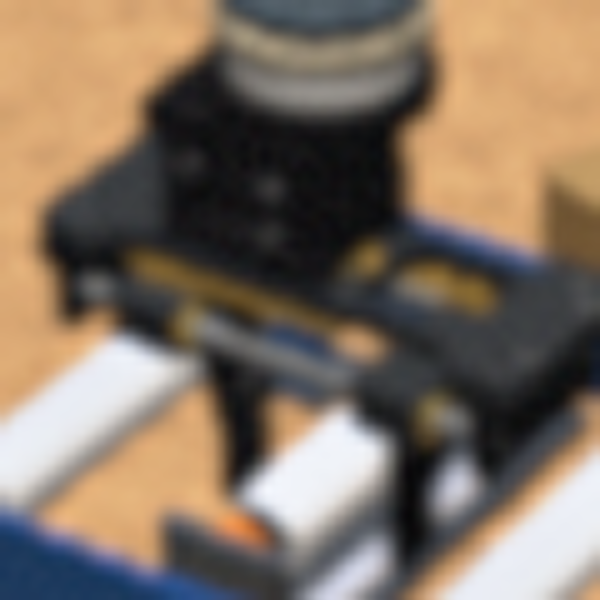

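Call:
arm_command(plan=[[[0,0,0.3],0],[[0,0,1],0],[[0,0,2],0],[[0,0,3.5],0],[[0,0,5],0]])

```text
time: 23.9
position: [0.5305, 0.1397, 0.1969]
tool_rot: [0.541, -0.455, 0.455, -0.541]
ft_force: [-0.2, 0.1, 0.3]
grip_width: 0.061
```

Call:
arm_command(plan=[[[-0.6,-1.5,0.4],0],[[-1.2,-3,0.6],0],[[-1.8,-4.6,0.6],0],[[-2.4,-6.2,0.6],0],[[-3,-7.8,0.6],0]])

```text
time: 24.4
position: [0.4553, -0.0565, 0.2113]
tool_rot: [-0.541, 0.454, -0.455, 0.541]
ft_force: [0.2, 0.0, -0.1]
grip_width: 0.0611
```

Call:
arm_command(plan=[[[0,-1.6,0],0],[[0,-3.2,0],0],[[0,-4,0],0],[[0,-4,0],0]])

```text
time: 24.8
position: [0.4566, -0.1583, 0.2113]
tool_rot: [0.54, -0.455, 0.457, -0.54]
ft_force: [0.0, 0.3, 0.4]
grip_width: 0.0613
```

```bash
python3 st.py; python3 snap.py n;  python3 crop.py scene n 200 130 100 95 7 n2.png;python3 crop.py top n 155 160 120 112 6 n1.png; python3 - <<'E'
import numpy as np,cv2
for n in("top","scene"):
    cv2.imwrite(f"pics/n_{n}.png",np.load(f"{n}_n.npz")["pixels"][:,:,::-1])
E
```

```text
t 24.8 pos [ 0.4566 -0.1583  0.2113] F [0.0251 0.2947 0.4227] M [-0.0807 -0.0253  0.0453] w 0.06130130754833371 jawyaw 9.638980469531973 q [-0.5652  0.3531  1.7943 -0.0005  0.9915 -0.7332]
```

View pics/n2.png

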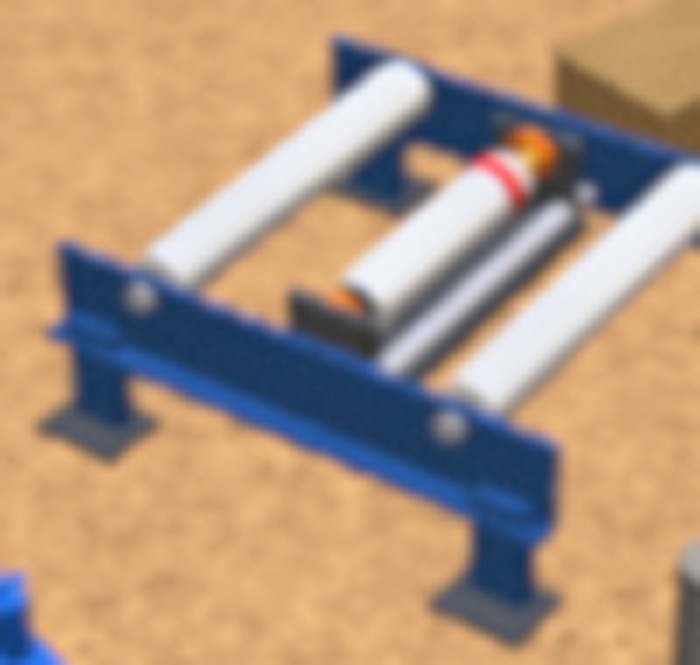

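View pics/n1.png

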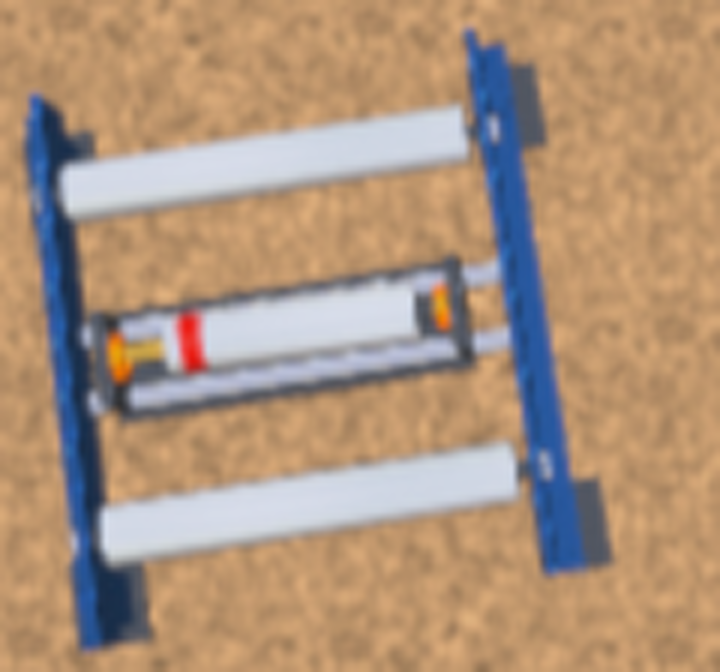

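View pics/n_top.png

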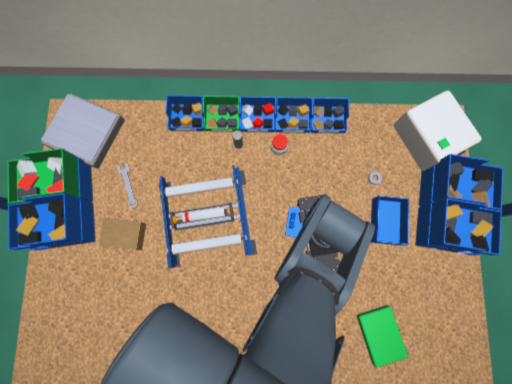

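```bash
python3 - <<'E'
from h import *
f=lambda u,v,z:bp("top",*cr(u,v,155,160,6),z)
a,b=f(165,342,.09),f(418,309,.09); d=a-b
print(a,b,np.linalg.norm(d),np.degrees(np.arctan2(-d[0],d[1])),(a+b)/2)
from ov2 import *
from tilt import bias
c=(a+b)/2;P=np.load("scene_n.npz")["pixels"]
im=cv2.resize(P[:,:,::-1][140:185,240:285],None,fx=13,fy=13,interpolation=cv2.INTER_CUBIC)
for A,B,col in rol([c[0],c[1],.089],9.9,0,0,.006):
    p=[tuple(int(round(q)) for q in ((pj("scene",X)+bias-[240,140]+.5)*13-.5)) for X in(A,B)]
    cv2.line(im,p[0],p[1],col,1,cv2.LINE_AA)
cv2.imwrite("pics/n4.png",im)
E
```

```text
[0.51788673 0.22976813 0.09      ] [0.53698297 0.0987133  0.09      ] 0.13243879538729578 8.290327281809038 [0.52743485 0.16424071 0.09      ]
```

View pics/n4.png

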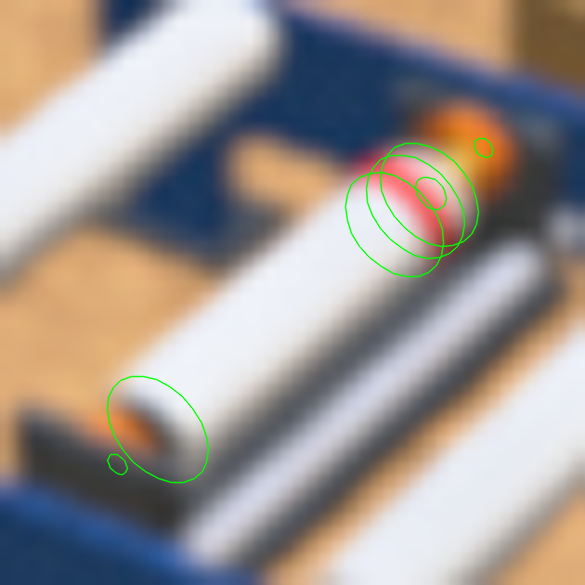

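```bash
python3 -c "
from rig import hand_in,get_obs
print(get_obs()['time'],hand_in())"
```

```text
the job is handed in; nothing more can be done
24.9 None
```

The spare roller is fitted in the middle place of the conveyor, with its brass sprung pin in the +y cup and its steel pin in the other. I handed it in at 24.9 s of the 72 s allowed, with the gripper open and clear.

**How it went:**
- **Tilt:** I gripped the roller lightly about 26 mm off centre, towards the steel pin. Lifting it against the cradle notch tilted it about 14°, and I then clamped it with 40 N.
- **First cup:** I felt for the +y cup. At that depth the pin touched about 6 mm further in than when I pushed it against the cup's rim, so it was on the socket bottom.
- **Levelling:** I pressed the spring in to an estimated 15–16 mm. I then levelled the roller at 22 N grip, backed the steel pin into its cup, and let go.

**Last checks:**
- **Forces:** With the grip open the wrist force was about 0 N. The highest I read while pressing the spring was about 9.5 N; a sideways probe of the cup read about 6.7 N.
- **Seating:** The roller centre measured 5.7 mm from the cups' middle towards the steel pin. Seated should give about 5 mm; if the steel pin were still on its rim, it would be 2 mm the other way.
- **Level:** The scene view agrees with the roller lying level in both cups, and the top view shows the other items apparently where they were.

**What disagreed:**
- **Sideways probing:** The cup's sideways walls were unclear. The gripper moved about 9 mm where about 5 mm was expected, so the depth comparison decided it.
- **Heading:** The roller's final heading from the top view was 8.3°, against 9.9° for the conveyor. That is within the play of the cups and my pixel accuracy.
- **Compression:** When the steel pin touched bottom I estimated 8 mm of spring compression, against the stated 6 mm.

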